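# Assemble the two-tier lens stand

## Task

Put together the two-tier lens stand. Take the blue plate out of its wooden rack, lay it flat on the worktop and let go, then take it again by its long sides and lower it over all four posts of the black stand until it rests level on the lower shoulders; after that lower the silver plate over the same four posts onto the upper shoulders. Lower the plates, do not drop them onto the posts, and leave the pliers, the screw jar and the lens blank where they are.

Things in the scene. Friction and masses are not known exactly. Their poses are not given: they have to be found in the camera images.
- stand: Fixed lens stand: black base 90 (x) x 190 (y) x 12 mm high with four upright stepped posts at x = +-16, y = +-62 mm, tips at z = 92 mm. Origin: centre of its underside, on the worktop; z up. Its y axis is within 0.2 rad of the world's y. Between stand and rack stands a fixed 0.31 m tall lens blocker (world x from 0.48, y -0.06 to 0.18): carry round its front.
- stand_lower (a point): Centre point between the posts at the height of the lower shoulders, 40 mm above the worktop. Below it each post is 20 mm in diameter, above it 12 mm. The blue plate's underside rests here (its centre 4 mm higher, 44 mm).
- stand_upper (a point): Centre point between the posts at the height of the upper shoulders, 72 mm above the worktop. Above it each post is 7 mm in diameter up to 86 mm, then a cone to a 2.4 mm tip at 92 mm. The silver plate's underside rests here (its centre at 76 mm).
- rack: Fixed light-wood rack, x from -54 to +60, y +-75 mm, base 8 mm high; origin at its underside, z up. Slot for the blue plate: 11 mm wide, along y at x = -35 mm, between four uprights (tops at z = 36 mm) that stand only at |y| = 46 to 70 mm. The silver plate lies on a 40 mm wide board at x = +40 mm. The worktop in front of it, round world x = 0.43, y = -0.20, is free.
- lower_plate: Blue flat plate, 160 mm long (y axis) x 58 wide (x) x 8 thick (z), 0.10 to 0.21 kg; origin at its very centre. Four through holes of 16 mm diameter at x = +-16, y = +-62 mm. Both faces and both ends are alike (flush round lens pads), so either face may be up. At first it stands loosely on edge in the rack's slot: x vertical, y along the rack's y, top edge 66 mm above the worktop.
- upper_plate: Silver flat plate, 160 mm long (y axis) x 58 wide (x) x 8 thick (z), 0.10 to 0.21 kg; origin at its very centre. Four through holes of 10 mm diameter at x = +-16, y = +-62 mm. Both faces and both ends are alike (flush round lens pads), so either face may be up. At first it lies flat on the rack's board, underside 8 mm above the worktop, overhanging the board by 9 mm on both long sides.
- pliers: Small pliers with teal handles lying flat on the right, 131 x 53 x 14 mm, origin at the centre of the underside; a bystander.
- jar: Low round jar with a black lid, 47 mm diameter, 40 mm high, origin at the centre of the underside; a bystander.
- lens_blank: Round pale lens blank, 67 mm diameter, 12 mm thick, lying flat, origin at the centre of the underside; a bystander.

How it is judged:
By the outcome, as a careful person would: the job done as asked, in the order asked, and still so for the second after the job is handed in, with the robot touching nothing.
It also fails if it takes over 72 s, if anything falls off the work surface, if the arm or the gripper's body presses on something with over 40 N, if the wrist force passes 120 N, or if a joint passes its speed limit or range.

## Robot

A 7-joint arm with a two-finger parallel gripper is mounted at the origin on a cart in front of the work surface, level with it; the furniture and walls round the work are solid. World frame = base frame: x ahead of the robot, y to its left, z up, the work surface at z = 0. Lengths are in m, angles in rad, forces in N, time in s.
With the tool pointing down it reaches from about 0.425 to 0.925 m from the base axis. Payload 6.8 kg.
Tool frame: the origin (TCP) lies at the very end of the fingers, on their centre line; the grasp point (between the pads) lies 19 mm behind it; z points along the fingers, y is the line along which they close (so a half turn about z gives the same grasp; the last joint's range is limited). The gripper opens to 85 mm and grips with 20 to 120 N. Pads are 22 mm wide; open, the fingers measure 114 mm over their backs; the gripper's body (76 mm by 85 mm) begins 54 mm behind the grasp point. The pads swing forward as they close: fully open they stand 13 mm farther back than shut.
Start: joints at [1.065, 0.477, 0.022, 1.555, -0.011, 1.109, -0.083], TCP at [0.261, -0.622, 0.231] pointing down, gripper open.
Joint ranges: [-2.96, 2.96], [-0.34, 2.1], [-1.41, 1.46], [0.24, 2.44], [-1.37, 4.51], [0.17, 1.92], [-2.96, 2.96]. Speed limits (rad/s): [2.39, 2.39, 3.14, 3.14, 3.14, 3.14, 3.14].

## Interface

Orientations are given as a unit quaternion [w, x, y, z].
In Python, from bench import bot, cams gives the robot as it stands. The module is installed in compiled form; this text tells all that it offers.
- The arm moves only by the tool drive_tool, never from a script. Its argument "moves" is a list of rows, each an object with "slide": the shift along the tool's x, y, z as a fraction of full scale, a list of three; "delta_rot": the turn, a rotation vector about the tool's x, y, z as a fraction of full scale, a list of three; "grip": the opening, from 0 (shut) to 1 (fully open). In form: [{"slide": [dx, dy, dz], "delta_rot": [ax, ay, az], "grip": grip}, ...]. A call has 1 to 5 rows; each row shifts and turns the commanded pose from where the row before left it, along the tool's axes as they then stand; what a row does not reach is not made up. Full scale, the value 1, is 0.03 m for a shift and 5 degrees for a turn. A row lasts 1/10 s, in which the tool goes at most 50 mm and 8.59 degrees, less where a joint would pass 70% of its speed; a pose out of reach is approached as far as the arm can. A call with a number of a shift or a turn outside -1 to 1 is refused whole. A call with a gripper value outside its range is refused whole. The fingers move at their own pace and stop on an object; "newtons" is the grip in N (left out, the last holds). Time passes only in rows, so rows that do not move let the fingers close. It gives the time, the measured TCP pose, the force, the opening and the grip force at its end, in the units of the state.
- bot.read_state(): the state, without advancing time (a new reading comes with each control period).
- cams.get_image(name): name is "side" or "top"; returns a dict with "img" (420x560x3 uint8, blue, green, red), "depth" (420x560 float32, m along the optical axis (not along the pixel's ray), 0 where there is no reading), "vfov" (degrees; the focal length in pixels is half the picture's height over the tangent of half this angle, whatever the lens; pixels are square), "cx", "cy" (the principal point, pixels), "T" (4x4, takes a point from camera to world coordinates). Camera axes: x right, y down, z forward; pixel columns grow to the right and rows downward; lengths in m; the calibration is good to about 2 mm. A picture is of the moment at which its call begins.
- bot.hand_in(): hands the job in; it is judged then, once.
The state is a dict: "time_s": time; "joint_positions": joint angles; "dq": joint speeds; "joint_efforts": joint torques, N m; "tool_pos": TCP position; "ee_rot": TCP orientation; "ft_force": force on the tool from outside, world axes, zero at the start; "ft_torque": the same for the moment, N m; "opening": finger opening in m; "gripper_force": force on a finger pad.
Only numpy, scipy, OpenCV 4.12 (cv2) and the standard library are available. Lean on these libraries where they do the work, as an engineer would, in place of code of your own. Each camera call takes 0.05 s, during which the arm holds its last target. There are 200 camera calls.

## Working session

There is one attempt and no reset: what is moved stays moved. The work goes in short steps, Python scripts to look and compute and a tool call to move; the robot and the scene stay as the last step left them, time stands still between calls to the robot, and variables do not carry over. Pictures are saved under pics/ and viewed, at most 10 in all, crops included, and the job is handed in when it is done.

Besides the shell and the picture viewer there is one more tool, called as a command line: name --argument value ..., lists and objects as JSON in quotes. drive_tool: Moves the arm, as the interface text tells. Its arguments: {"type":"object","properties":{"moves":{"type":"array"},"newtons":{"type":"number"}},"required":["moves"]}

```bash
mkdir -p pics; cat > h.py <<'E'
import numpy as np, cv2
from bench import bot, cams
from scipy.spatial.transform import Rotation as R
def cap(n):
    d=cams.get_image(n); h=d["img"].shape[0]; d["f"]=h/2/np.tan(np.radians(d["vfov"])/2); return d
def ray(d,u,v,z):
    c=np.array([(u-d["cx"])/d["f"],(v-d["cy"])/d["f"],1.]); T=np.array(d["T"]); r=T[:3,:3]@c; o=T[:3,3]
    return o+r*(z-o[2])/r[2]
def proj(d,p):
    T=np.array(d["T"]); c=T[:3,:3].T@(np.array(p)-T[:3,3]); return c[:2]/c[2]*d["f"]+[d["cx"],d["cy"]]
def cloud(d):
    z=d["depth"]; v,u=np.indices(z.shape); c=np.stack([(u-d["cx"])/d["f"]*z,(v-d["cy"])/d["f"]*z,z],-1)
    T=np.array(d["T"]); return c@T[:3,:3].T+T[:3,3]
def st():
    s=bot.read_state(); print({k:np.round(s[k],4).tolist() for k in("time_s","tool_pos","ee_rot","ft_force","opening","gripper_force","joint_positions")}); return s
E
python3 - <<'E'
from h import *
for n in("top","side"):
    d=cap(n); cv2.imwrite(f"pics/{n}0.png",d["img"]); print(n,d["vfov"],d["cx"],d["cy"],np.round(d["T"],3).tolist())
s=st(); print(R.from_quat(np.roll(s["ee_rot"],-1)).as_matrix().round(3))
E
```

```text
top 53.40583430530511 274.57854380193055 207.84517300698025 [[-0.027, -0.996, 0.087, 0.477], [-1.0, 0.028, 0.013, -0.052], [-0.015, -0.086, -0.996, 1.038], [0.0, 0.0, 0.0, 1.0]]
side 45.76661838297292 277.45658210566927 197.50586499439422 [[0.689, 0.614, -0.385, 1.091], [0.724, -0.587, 0.362, -0.537], [-0.004, -0.528, -0.849, 1.247], [0.0, 0.0, 0.0, 1.0]]
{'time_s': 0.1, 'tool_pos': [0.2613, -0.6218, 0.2304], 'ee_rot': [-0.0008, 0.9803, 0.1976, -0.0002], 'ft_force': [0.177, -0.3279, 0.2978], 'opening': 0.0853, 'gripper_force': 0.0, 'joint_positions': [1.0649, 0.4777, 0.0223, 1.5564, -0.0115, 1.1093, -0.0831]}
[[ 0.922  0.387 -0.001]
 [ 0.387 -0.922  0.002]
 [-0.    -0.002 -1.   ]]
```

View pics/top0.png

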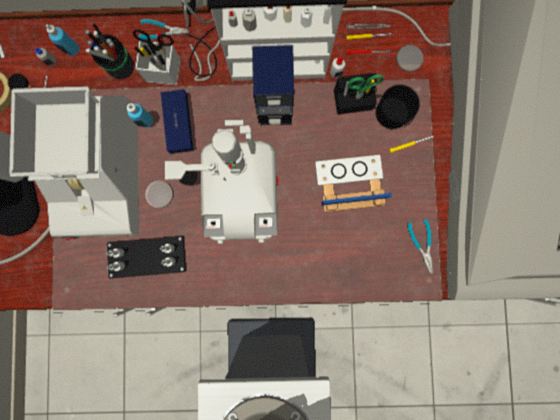

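View pics/side0.png

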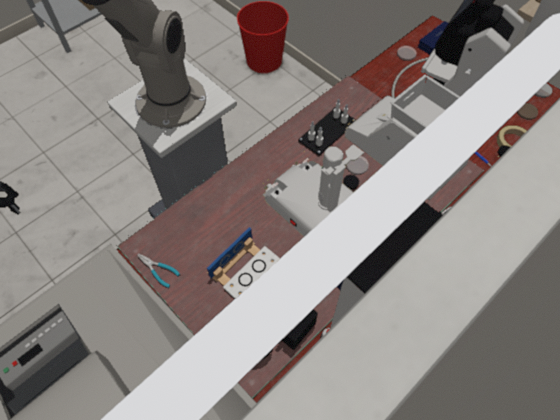

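The top view shows the blue plate on edge at about (356,200), the silver plate at (349,169), the stand at (146,257) and the blocker between them at about (240,190). In the side view the blue plate is near (230,254) and the stand near (328,130), with the gripper at the left edge (5,195).

```bash
cat > m.py <<'E'
from h import *
d=cap("top"); im=d["img"]; P=cloud(d); hsv=cv2.cvtColor(im,cv2.COLOR_BGR2HSV)
def rect(m,z,name):
    m=cv2.morphologyEx(m.astype(np.uint8),cv2.MORPH_CLOSE,np.ones((3,3)))
    cs,_=cv2.findContours(m,cv2.RETR_EXTERNAL,cv2.CHAIN_APPROX_NONE)
    c=max(cs,key=cv2.contourArea)[:,0]
    w=np.array([ray(d,u,v,z)[:2] for u,v in c],np.float32)
    (x,y),(a,b),t=cv2.minAreaRect(w*1000); print(name,"c",round(x,1),round(y,1),"size",round(a,1),round(b,1),"ang",round(t,2)); return c
box=lambda u0,u1,v0,v1:(np.indices(im.shape[:2])[1]>=u0)&(np.indices(im.shape[:2])[1]<=u1)&(np.indices(im.shape[:2])[0]>=v0)&(np.indices(im.shape[:2])[0]<=v1)
if __name__=="__main__":
    H,S,V=[hsv[...,i].astype(int) for i in range(3)]
    b=rect((H>100)&(H<125)&(S>120)&(V>60)&box(310,400,180,225),.066,"blue@66")
    rect((S<70)&(V>150)&box(310,390,145,190),.016,"silver@16")
    rect((V<70)&box(95,195,225,285),.012,"standbase@12")
    print("depth silver", np.median(P[165:172,330:370,2]), "gap row195", P[193:197,335:345,2].round(3).tolist()[0][:4])
    for v in range(180,216,3): print(v, P[v,[325,340,356,372,385],2].round(3), P[v,356,:2].round(3))
    # tall stuff
    for (u,v) in [(230,150),(240,190),(215,220),(265,220),(260,170),(180,170),(90,200),(470,280),(460,250),(500,100),(275,100),(270,340),(445,200)]: print((u,v),P[v,u].round(3))
    big=cv2.resize(np.hstack([im[225:290,90:200]]),None,fx=5,fy=5,interpolation=cv2.INTER_CUBIC); cv2.imwrite("pics/stand.png",big)
    cv2.imwrite("pics/rack.png",cv2.resize(im[145:225,300:410],None,fx=6,fy=6,interpolation=cv2.INTER_CUBIC))
E
python3 m.py
```

```text
blue@66 c 578.6 -230.7 size 8.5 162.6 ang 4.87
silver@16 c 656.5 -224.1 size 61.6 163.4 ang 4.6
standbase@12 c 455.8 279.8 size 88.5 189.7 ang 3.2
depth silver 0.017827125080937534 gap row195 [0.001, 0.001, -0.001, 0.003]
180 [0.007 0.02  0.017 0.007 0.002] [ 0.629 -0.241]
183 [ 0.02  -0.     0.003  0.011 -0.001] [ 0.624 -0.243]
186 [0.008 0.    0.    0.008 0.004] [ 0.617 -0.243]
189 [0.008 0.002 0.004 0.011 0.001] [ 0.609 -0.242]
192 [ 0.01   0.001  0.008  0.018 -0.001] [ 0.601 -0.241]
195 [0.006 0.008 0.01  0.067 0.066] [ 0.593 -0.24 ]
198 [ 0.019  0.069  0.064  0.057 -0.002] [ 0.58 -0.23]
201 [ 0.068  0.067  0.014  0.009 -0.   ] [ 0.578 -0.239]
204 [0.027 0.013 0.007 0.007 0.001] [ 0.571 -0.24 ]
207 [0.008 0.007 0.008 0.001 0.002] [ 0.564 -0.239]
210 [0.008 0.001 0.002 0.003 0.003] [ 0.557 -0.24 ]
213 [0.001 0.001 0.003 0.001 0.001] [ 0.549 -0.24 ]
(230, 150) [0.648 0.035 0.301]
(240, 190) [0.605 0.04  0.076]
(215, 220) [0.539 0.104 0.044]
(265, 220) [ 0.535 -0.016  0.055]
(260, 170) [ 0.65  -0.008  0.081]
(180, 170) [0.639 0.157 0.169]
(90, 200) [0.59  0.383 0.092]
(470, 280) [ 0.386 -0.47   0.091]
(460, 250) [ 0.453 -0.458  0.078]
(500, 100) [ 0.749 -0.492  0.228]
(275, 100) [ 0.778 -0.048  0.187]
(270, 340) [ 0.112  0.001 -0.599]
(445, 200) [ 0.576 -0.464 -0.005]
```

View pics/stand.png

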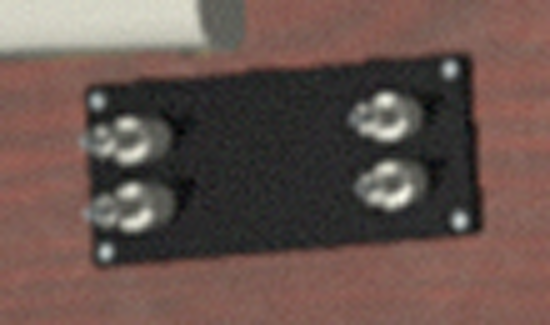

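View pics/rack.png

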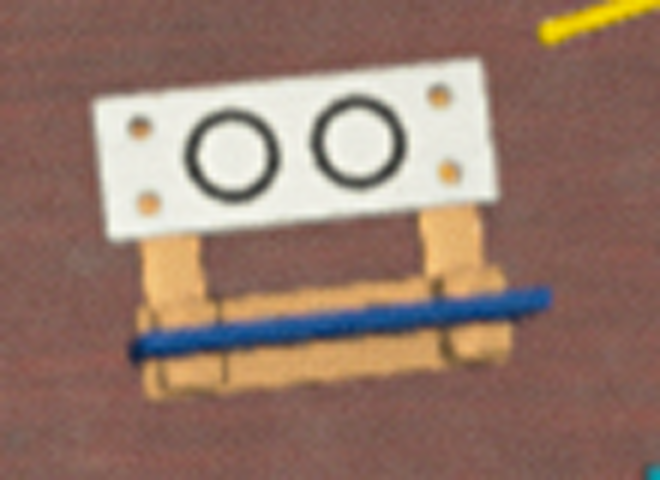

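The stand crop shows four posts on the black base, leaning outward by parallax. The rack crop shows the silver plate flat with open worktop beneath its middle, and the blue plate's edge running along the slot.

```bash
cat > plan.py <<'E'
from h import *
import json
def yawR(a): # tool down, tool y at world angle a (deg)
    a=np.radians(a); y=np.array([np.cos(a),np.sin(a),0]); z=np.array([0,0,-1.]); return np.stack([np.cross(y,z),y,z],1)
def plan(wps,grip,start=None):
    """wps: (pos, R or None, nrows)"""
    if start is None:
        s=bot.read_state(); p=np.array(s["tool_pos"]); Q=R.from_quat(np.roll(s["ee_rot"],-1))
    else: p,Q=np.array(start[0]),R.from_matrix(start[1])
    out=[]
    for pt,Rt,n in wps:
        pt=np.array(pt); Rt=Q if Rt is None else R.from_matrix(Rt)
        for k in range(n):
            m=n-k; dp=(pt-p)/m; rv=(Q.inv()*Rt).as_rotvec()/m
            sl=np.round(Q.inv().apply(dp)/.03,2); dr=np.round(np.degrees(rv)/5,2)
            assert abs(sl).max()<=1 and abs(dr).max()<=1,(sl,dr)
            out.append({"slide":sl.tolist(),"delta_rot":dr.tolist(),"grip":grip})
            p=p+Q.apply(sl*.03); Q=Q*R.from_rotvec(np.radians(dr*5))
    for i in range(0,len(out),5): print(json.dumps(out[i:i+5]))
    print("end",p.round(4))
E
python3 - <<'E'
from plan import *
for n in("top","side"):
    d=cap(n); P=cloud(d).reshape(-1,3); P=P[d["depth"].ravel()>0]
    for x0 in(.2,.25,.3,.35,.4,.5):
        m=(P[:,0]>x0)&(P[:,0]<x0+.05)&(P[:,1]<-.42)&(P[:,1]>-.75)&(P[:,2]>.03)
        if m.any(): print(n,x0,"y max",P[m,1].max().round(3),"z max",P[m,2].max().round(3),m.sum())
    for x0 in(.4,.45,.48,.5,.52,.55,.6,.65):
        m=(P[:,0]>x0)&(P[:,0]<x0+.03)&(P[:,1]<.2)&(P[:,1]>-.08)&(P[:,2]>.03)
        if m.any(): print(n,"blk",x0,P[m,1].min().round(3),P[m,1].max().round(3),"z max",P[m,2].max().round(3))
plan([([.33,-.36,.28],yawR(-31.2),10),([.579,-.2305,.16],yawR(4.75),10)],.5)
E
```

```text
top 0.3 y max -0.45 z max 0.056 537
top 0.35 y max -0.448 z max 0.127 2184
top 0.4 y max -0.448 z max 0.146 2486
top 0.5 y max -0.449 z max 0.186 2676
top blk 0.48 -0.041 0.133 z max 0.075
top blk 0.5 -0.044 0.135 z max 0.079
top blk 0.52 -0.044 0.135 z max 0.079
top blk 0.55 -0.044 0.134 z max 0.079
top blk 0.6 -0.049 0.189 z max 0.176
top blk 0.65 -0.043 0.189 z max 0.307
side 0.2 y max -0.549 z max 0.351 265
side 0.25 y max -0.559 z max 0.35 141
side 0.3 y max -0.452 z max 0.055 289
side 0.35 y max -0.452 z max 0.125 478
side 0.4 y max -0.452 z max 0.147 1964
side 0.5 y max -0.452 z max 0.186 2643
side blk 0.48 -0.039 0.132 z max 0.071
side blk 0.5 -0.046 0.136 z max 0.077
side blk 0.52 -0.046 0.137 z max 0.077
side blk 0.55 -0.047 0.132 z max 0.083
side blk 0.6 -0.05 0.19 z max 0.177
side blk 0.65 -0.046 0.195 z max 0.307
[{"slide": [0.55, -0.72, -0.16], "delta_rot": [-0.0, -0.0, -0.72], "grip": 0.5}, {"slide": [0.59, -0.68, -0.16], "delta_rot": [-0.0, -0.0, -0.72], "grip": 0.5}, {"slide": [0.63, -0.64, -0.16], "delta_rot": [-0.0, -0.0, -0.72], "grip": 0.5}, {"slide": [0.67, -0.6
[... 629 characters left out ...]
7, 0.53, 0.4], "delta_rot": [0.0, -0.0, -0.72], "grip": 0.5}, {"slide": [0.73, 0.58, 0.4], "delta_rot": [0.0, -0.0, -0.72], "grip": 0.5}, {"slide": [0.69, 0.63, 0.4], "delta_rot": [0.0, -0.0, -0.72], "grip": 0.5}, {"slide": [0.65, 0.67, 0.4], "delta_rot": [0.0, -0.0, -0.72], "grip": 0.5}]
[{"slide": [0.61, 0.71, 0.4], "delta_rot": [0.0, -0.0, -0.72], "grip": 0.5}, {"slide": [0.56, 0.75, 0.4], "delta_rot": [0.0, -0.0, -0.72], "grip": 0.5}, {"slide": [0.52, 0.78, 0.4], "delta_rot": [0.0, -0.0, -0.72], "grip": 0.5}, {"slide": [0.47, 0.81, 0.4], "delta_rot": [0.0, -0.0, -0.72], "grip": 0.5}, {"slide": [0.41, 0.83, 0.4], "delta_rot": [0.0, -0.0, -0.71], "grip": 0.5}]
end [ 0.5789 -0.2306  0.1601]
```

drive_tool --moves '[{"slide": [0.55,-0.72,-0.16],"delta_rot": [0,0,-0.72],"grip": 0.5},{"slide": [0.59,-0.68,-0.16],"delta_rot": [0,0,-0.72],"grip": 0.5},{"slide": [0.63,-0.64,-0.16],"delta_rot": [0,0,-0.72],"grip": 0.5},{"slide": [0.67,-0.6,-0.16],"delta_rot": [0,0,-0.72],"grip": 0.5},{"slide": [0.71,-0.56,-0.17],"delta_rot": [0,0,-0.72],"grip": 0.5}]'

```text
time_s: 0.75
tool_pos: [0.2956, -0.4903, 0.2557]
ee_rot: [-0.0, 0.937, 0.35, -0.0]
ft_force: [0.5, 0.4, 0.4]
opening: 0.0426
gripper_force: 0.0
```

drive_tool --moves '[{"slide": [0.75,-0.51,-0.16],"delta_rot": [0,0,-0.72],"grip": 0.5},{"slide": [0.78,-0.46,-0.17],"delta_rot": [0,0,-0.72],"grip": 0.5},{"slide": [0.8,-0.42,-0.16],"delta_rot": [0,0,-0.72],"grip": 0.5},{"slide": [0.83,-0.36,-0.17],"delta_rot": [0,0,-0.72],"grip": 0.5},{"slide": [0.85,-0.31,-0.16],"delta_rot": [0,0,-0.72],"grip": 0.5}]'

```text
time_s: 1.25
tool_pos: [0.3304, -0.3589, 0.2805]
ee_rot: [0.0, 0.871, 0.492, -0.0]
ft_force: [1.3, 0.5, 0.1]
opening: 0.0428
gripper_force: 0.0
```

drive_tool --moves '[{"slide": [0.8,0.49,0.4],"delta_rot": [0,0,-0.72],"grip": 0.5},{"slide": [0.77,0.53,0.4],"delta_rot": [0,0,-0.72],"grip": 0.5},{"slide": [0.73,0.58,0.4],"delta_rot": [0,0,-0.72],"grip": 0.5},{"slide": [0.69,0.63,0.4],"delta_rot": [0,0,-0.72],"grip": 0.5},{"slide": [0.65,0.67,0.4],"delta_rot": [0,0,-0.72],"grip": 0.5}]'

```text
time_s: 1.75
tool_pos: [0.4557, -0.2945, 0.2199]
ee_rot: [0.0, 0.783, 0.622, 0.0]
ft_force: [-0.5, 0.1, 0.0]
opening: 0.0428
gripper_force: 0.0
```

drive_tool --moves '[{"slide": [0.61,0.71,0.4],"delta_rot": [0,0,-0.72],"grip": 0.5},{"slide": [0.56,0.75,0.4],"delta_rot": [0,0,-0.72],"grip": 0.5},{"slide": [0.52,0.78,0.4],"delta_rot": [0,0,-0.72],"grip": 0.5},{"slide": [0.47,0.81,0.4],"delta_rot": [0,0,-0.72],"grip": 0.5},{"slide": [0.41,0.83,0.4],"delta_rot": [0,0,-0.71],"grip": 0.5}]'

```text
time_s: 2.25
tool_pos: [0.58, -0.2298, 0.1598]
ee_rot: [-0.0, 0.676, 0.737, 0.0]
ft_force: [0.5, -0.5, -0.1]
opening: 0.0423
gripper_force: 0.0
```

drive_tool --moves '[{"slide": [0.03,-0.05,1],"delta_rot": [0,0,0],"grip": 0.5},{"slide": [0,0,1],"delta_rot": [0,0,0],"grip": 0.5},{"slide": [0,0,1],"delta_rot": [0,0,0],"grip": 0.5},{"slide": [0,0,0.7],"delta_rot": [0,0,0],"grip": 0.5},{"slide": [0,0,0.36],"delta_rot": [0,0,0],"grip": 0.5}]'

```text
time_s: 2.75
tool_pos: [0.5762, -0.2293, 0.0363]
ee_rot: [-0.001, 0.677, 0.736, -0.001]
ft_force: [0.1, 0.6, 0.4]
opening: 0.0427
gripper_force: 0.0
```

drive_tool --moves '[{"slide": [0,0,0],"delta_rot": [0,0,0],"grip": 0},{"slide": [0,0,0],"delta_rot": [0,0,0],"grip": 0},{"slide": [0,0,0],"delta_rot": [0,0,0],"grip": 0},{"slide": [0,0,0],"delta_rot": [0,0,0],"grip": 0},{"slide": [0,0,0],"delta_rot": [0,0,0],"grip": 0}]' --newtons 50

```text
time_s: 3.25
tool_pos: [0.5786, -0.2303, 0.0397]
ee_rot: [0.001, 0.677, 0.736, 0.001]
ft_force: [1.0, 0.6, 3.4]
opening: 0.0073
gripper_force: 51.4
```

drive_tool --moves '[{"slide": [0,0,0],"delta_rot": [0,0,0],"grip": 0},{"slide": [0,0,0],"delta_rot": [0,0,0],"grip": 0}]'

```text
time_s: 3.45
tool_pos: [0.5786, -0.2302, 0.0397]
ee_rot: [0.001, 0.677, 0.736, 0.001]
ft_force: [1.1, 0.9, 6.4]
opening: 0.0069
gripper_force: 51.8
```

drive_tool --moves '[{"slide": [0,0,-0.6],"delta_rot": [0,0,0],"grip": 0},{"slide": [0,0,-0.9],"delta_rot": [0,0,0],"grip": 0},{"slide": [0,0,-1],"delta_rot": [0,0,0],"grip": 0},{"slide": [0,-0.7,-1],"delta_rot": [0,0,0],"grip": 0},{"slide": [0,-1,-1],"delta_rot": [0,0,0],"grip": 0}]'

```text
time_s: 3.95
tool_pos: [0.5265, -0.2336, 0.174]
ee_rot: [-0.0, 0.677, 0.736, 0.0]
ft_force: [-0.5, 0.1, -0.8]
opening: 0.0073
gripper_force: 51.2
```

drive_tool --moves '[{"slide": [0,-0.8,-0.8],"delta_rot": [0,0,0],"grip": 0},{"slide": [0,0,0],"delta_rot": [-1,0,0],"grip": 0},{"slide": [0,0,0],"delta_rot": [-1,0,0],"grip": 0},{"slide": [0,0,0],"delta_rot": [-1,0,0],"grip": 0},{"slide": [0,0,0],"delta_rot": [-1,0,0],"grip": 0}]'

```text
time_s: 4.45
tool_pos: [0.5016, -0.2363, 0.1972]
ee_rot: [0.118, 0.667, 0.724, 0.128]
ft_force: [0.9, 0.6, -1.0]
opening: 0.0071
gripper_force: 51.4
```

drive_tool --moves '[{"slide": [0,0,0],"delta_rot": [-1,0,0],"grip": 0},{"slide": [0,0,0],"delta_rot": [-1,0,0],"grip": 0},{"slide": [0,0,0],"delta_rot": [-1,0,0],"grip": 0},{"slide": [0,0,0],"delta_rot": [-1,0,0],"grip": 0},{"slide": [0,0,0],"delta_rot": [0,0,0],"grip": 0}]'

```text
time_s: 4.95
tool_pos: [0.499, -0.2375, 0.1943]
ee_rot: [0.223, 0.641, 0.692, 0.246]
ft_force: [-1.1, -0.1, -2.2]
opening: 0.0069
gripper_force: 51.5
```

```bash
python3 -c "
from plan import *
s=st(); print(R.from_quat(np.roll(s['ee_rot'],-1)).as_matrix().round(3))
d=cap('side'); cv2.imwrite('pics/side1.png',d['img'])"
```

```text
{'time_s': 4.95, 'tool_pos': [0.499, -0.2375, 0.1943], 'ee_rot': [0.2232, 0.6413, 0.6916, 0.2462], 'ft_force': [-1.1496, -0.0896, -2.1863], 'opening': 0.0069, 'gripper_force': 51.4738, 'joint_positions': [1.4442, 0.3146, -0.9961, 2.2522, -0.6749, 0.1903, 1.2555]}
[[-0.078  0.777  0.624]
 [ 0.997  0.056  0.054]
 [ 0.007  0.627 -0.779]]
```

View pics/side1.png

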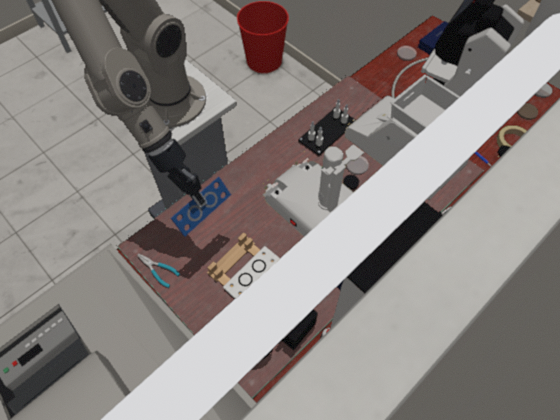

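The side view shows the blue plate held by its top edge around (200,205), tilted about 39° in clear space. Joint 6 is at its lower limit, so I will tilt the other way, with the tool pointing back towards the robot.

```bash
python3 - <<'E'
from plan import *
rx=lambda t:R.from_euler('x',t,degrees=True).as_matrix()
plan([([.47,-.22,.20],yawR(3.2),8),([.45,-.21,.20],yawR(3.2)@rx(48),10)],0)
E
```

```text
[{"slide": [0.08, -0.08, -0.09], "delta_rot": [0.97, -0.02, 0.03], "grip": 0}, {"slide": [0.08, -0.09, -0.08], "delta_rot": [0.97, -0.02, 0.03], "grip": 0}, {"slide": [0.08, -0.1, -0.08], "delta_rot": [0.97, -0.02, 0.03], "grip": 0}, {"slide": [0.08, -0.1, -0.07], "delta_rot": [0.97, -0.02, 0.03], "grip": 0}, {"slide": [0.08, -0.11, -0.06], "delta_rot": [0.97, -0.02, 0.03], "grip": 0}]
[{"slide": [0.08, -0.11, -0.05], "delta_rot": [0.97, -0.02, 0.03], "grip": 0}, {"slide": [0.08, -0.12, -0.04], "delta_rot": [0.97, -0.02, 0.03], "grip": 0}, {"slide": [0.07, -0.13, -0.03], "delta_rot": [0.96, -0.03, 0.03], "grip": 0}, {"slide": [0.04, -0.06, 0.0], "delta_rot": [0.96, 0.0, -0.0], "grip": 0}, {"slide": [0.04, -0.06, 0.01], "delta_rot": [0.96, 0.0, -0.0], "grip": 0}]
[{"slide": [0.04, -0.06, 0.01], "delta_rot": [0.96, 0.0, -0.0], "grip": 0}, {"slide": [0.04, -0.06, 0.02], "delta_rot": [0.96, 0.0, -0.0], "grip": 0}, {"slide": [0.04, -0.06, 0.02], "delta_rot": [0.96, 0.0, -0.0], "grip": 0}, {"slide": [0.03, -0.06, 0.03], "delta_rot": [0.96, 0.0, -0.0], "grip": 0}, {"slide": [0.04, -0.06, 0.03], "delta_rot": [0.96, 0.0, -0.0], "grip": 0}]
[{"slide": [0.03, -0.06, 0.03], "delta_rot": [0.96, 0.0, -0.0], "grip": 0}, {"slide": [0.04, -0.05, 0.04], "delta_rot": [0.96, 0.0, -0.0], "grip": 0}, {"slide": [0.03, -0.05, 0.05], "delta_rot": [0.96, 0.0, -0.0], "grip": 0}]
end [ 0.45   -0.2101  0.1999]
```

drive_tool --moves '[{"slide": [0.08,-0.08,-0.09],"delta_rot": [0.97,-0.02,0.03],"grip": 0},{"slide": [0.08,-0.09,-0.08],"delta_rot": [0.97,-0.02,0.03],"grip": 0},{"slide": [0.08,-0.1,-0.08],"delta_rot": [0.97,-0.02,0.03],"grip": 0},{"slide": [0.08,-0.1,-0.07],"delta_rot": [0.97,-0.02,0.03],"grip": 0},{"slide": [0.08,-0.11,-0.06],"delta_rot": [0.97,-0.02,0.03],"grip": 0}]'

```text
time_s: 5.5
tool_pos: [0.4871, -0.2245, 0.1981]
ee_rot: [0.099, 0.673, 0.725, 0.106]
ft_force: [-0.3, 0.4, -2.2]
opening: 0.0069
gripper_force: 51.3
```

drive_tool --moves '[{"slide": [0.08,-0.11,-0.05],"delta_rot": [0.97,-0.02,0.03],"grip": 0},{"slide": [0.08,-0.12,-0.04],"delta_rot": [0.97,-0.02,0.03],"grip": 0},{"slide": [0.07,-0.13,-0.03],"delta_rot": [0.96,-0.03,0.03],"grip": 0},{"slide": [0.04,-0.06,0],"delta_rot": [0.96,0,0],"grip": 0},{"slide": [0.04,-0.06,0.01],"delta_rot": [0.96,0,0],"grip": 0}]'

```text
time_s: 6.0
tool_pos: [0.4721, -0.2166, 0.1993]
ee_rot: [-0.041, 0.682, 0.728, -0.05]
ft_force: [-0.3, -0.6, -1.4]
opening: 0.0075
gripper_force: 51.3
```

drive_tool --moves '[{"slide": [0.04,-0.06,0.01],"delta_rot": [0.96,0,0],"grip": 0},{"slide": [0.04,-0.06,0.02],"delta_rot": [0.96,0,0],"grip": 0},{"slide": [0.04,-0.06,0.02],"delta_rot": [0.96,0,0],"grip": 0},{"slide": [0.03,-0.06,0.03],"delta_rot": [0.96,0,0],"grip": 0},{"slide": [0.04,-0.06,0.03],"delta_rot": [0.96,0,0],"grip": 0}]'

```text
time_s: 6.5
tool_pos: [0.4627, -0.2116, 0.1986]
ee_rot: [-0.18, 0.659, 0.702, -0.201]
ft_force: [0.1, -0.0, -2.6]
opening: 0.0073
gripper_force: 51.4
```

drive_tool --moves '[{"slide": [0.03,-0.06,0.03],"delta_rot": [0.96,0,0],"grip": 0},{"slide": [0.04,-0.05,0.04],"delta_rot": [0.96,0,0],"grip": 0},{"slide": [0.03,-0.05,0.05],"delta_rot": [0.96,0,0],"grip": 0},{"slide": [0,0,0],"delta_rot": [0,0,0],"grip": 0}]'

```text
time_s: 6.9
tool_pos: [0.4565, -0.2076, 0.196]
ee_rot: [-0.262, 0.629, 0.673, -0.287]
ft_force: [-0.3, -0.1, -1.8]
opening: 0.007
gripper_force: 51.4
```

```bash
python3 -c "
from plan import *
s=st(); print(R.from_quat(np.roll(s['ee_rot'],-1)).as_matrix().round(3))
plan([([.44,-.21,.1],None,5)],0)"
```

```text
{'time_s': 6.9, 'tool_pos': [0.4565, -0.2076, 0.196], 'ee_rot': [-0.2619, 0.6294, 0.6729, -0.2871], 'ft_force': [-0.2593, -0.1342, -1.774], 'opening': 0.007, 'gripper_force': 51.4163, 'joint_positions': [0.3411, 0.6846, -0.2437, 1.5379, 0.2751, 1.7366, 0.084]}
[[-0.071  0.697 -0.714]
 [ 0.997  0.043 -0.057]
 [-0.009 -0.716 -0.698]]
[{"slide": [-0.0, 0.38, 0.53], "delta_rot": [0.0, 0.0, 0.0], "grip": 0}, {"slide": [-0.0, 0.38, 0.53], "delta_rot": [0.0, 0.0, 0.0], "grip": 0}, {"slide": [-0.0, 0.38, 0.52], "delta_rot": [0.0, 0.0, 0.0], "grip": 0}, {"slide": [-0.01, 0.38, 0.53], "delta_rot": [0.0, 0.0, 0.0], "grip": 0}, {"slide": [-0.0, 0.38, 0.52], "delta_rot": [0.0, 0.0, 0.0], "grip": 0}]
end [ 0.4399 -0.2099  0.1001]
```

```bash
python3 - <<'E'
from plan import *
rx=lambda t:R.from_euler('x',t,degrees=True).as_matrix()
plan([([.45,-.21,.06],yawR(3.2)@rx(54),6),([.45,-.21,.03],yawR(3.2)@rx(54),3)],0)
E
```

```text
[{"slide": [-0.0, 0.52, 0.55], "delta_rot": [0.28, 0.03, 0.01], "grip": 0}, {"slide": [-0.01, 0.53, 0.54], "delta_rot": [0.27, 0.03, 0.0], "grip": 0}, {"slide": [-0.01, 0.54, 0.53], "delta_rot": [0.28, 0.03, 0.01], "grip": 0}, {"slide": [-0.01, 0.55, 0.52], "delta_rot": [0.27, 0.03, 0.0], "grip": 0}, {"slide": [-0.01, 0.57, 0.5], "delta_rot": [0.28, 0.04, 0.01], "grip": 0}]
[{"slide": [-0.0, 0.57, 0.49], "delta_rot": [0.27, 0.03, 0.0], "grip": 0}, {"slide": [-0.0, 0.27, 0.2], "delta_rot": [0.0, 0.0, 0.0], "grip": 0}, {"slide": [-0.0, 0.27, 0.19], "delta_rot": [0.0, 0.0, 0.0], "grip": 0}, {"slide": [-0.0, 0.27, 0.2], "delta_rot": [0.0, 0.0, 0.0], "grip": 0}]
end [ 0.4499 -0.2099  0.03  ]
```

drive_tool --moves '[{"slide": [0,0.52,0.55],"delta_rot": [0.28,0.03,0.01],"grip": 0},{"slide": [-0.01,0.53,0.54],"delta_rot": [0.27,0.03,0],"grip": 0},{"slide": [-0.01,0.54,0.53],"delta_rot": [0.28,0.03,0.01],"grip": 0},{"slide": [-0.01,0.55,0.52],"delta_rot": [0.27,0.03,0],"grip": 0},{"slide": [-0.01,0.57,0.5],"delta_rot": [0.28,0.04,0.01],"grip": 0}]'

```text
time_s: 7.4
tool_pos: [0.451, -0.2107, 0.0837]
ee_rot: [-0.302, 0.617, 0.652, -0.321]
ft_force: [0.2, -0.6, -1.7]
opening: 0.007
gripper_force: 51.5
```

drive_tool --moves '[{"slide": [0,0.57,0.49],"delta_rot": [0.27,0.03,0],"grip": 0},{"slide": [0,0,0],"delta_rot": [0,0,0],"grip": 0},{"slide": [0,0.27,0.2],"delta_rot": [0,0,0],"grip": 0},{"slide": [0,0.27,0.19],"delta_rot": [0,0,0],"grip": 0},{"slide": [0,0,0],"delta_rot": [0,0,0],"grip": 0}]'

```text
time_s: 7.9
tool_pos: [0.4483, -0.21, 0.0405]
ee_rot: [-0.314, 0.613, 0.648, -0.326]
ft_force: [-0.9, 0.0, -2.3]
opening: 0.0071
gripper_force: 51.5
```

```bash
python3 -c "
from plan import *
s=st(); print(R.from_quat(np.roll(s['ee_rot'],-1)).as_matrix().round(3))
d=cap('side'); cv2.imwrite('pics/side2.png',cv2.resize(d['img'][120:330,100:380],None,fx=2.5,fy=2.5))"
```

```text
{'time_s': 7.9, 'tool_pos': [0.4483, -0.21, 0.0405], 'ee_rot': [-0.3136, 0.6128, 0.648, -0.3259], 'ft_force': [-0.8627, 0.0022, -2.2837], 'opening': 0.0071, 'gripper_force': 51.4782, 'joint_positions': [0.3229, 0.9589, -0.2138, 1.5044, 0.3015, 1.6458, 0.0336]}
[[-0.052  0.59  -0.806]
 [ 0.999  0.036 -0.038]
 [ 0.007 -0.807 -0.591]]
```

View pics/side2.png

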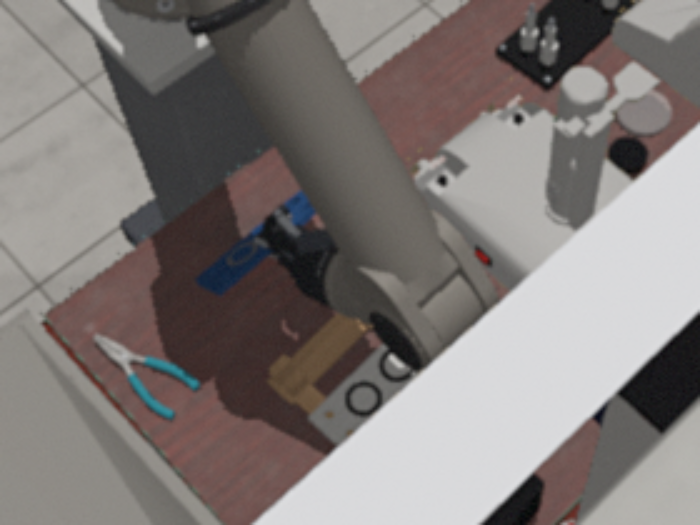

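The crop shows the plate's blue edge around (260,245), held low over free worktop, with the wrist above the rack and clear of it.

drive_tool --moves '[{"slide": [0,0,0],"delta_rot": [0.5,0,0],"grip": 0},{"slide": [0,0,0],"delta_rot": [0.5,0,0],"grip": 0},{"slide": [0,0.22,0.13],"delta_rot": [0,0,0],"grip": 0},{"slide": [0,0.22,0.13],"delta_rot": [0,0,0],"grip": 0},{"slide": [0,0,0],"delta_rot": [0,0,0],"grip": 0}]'

```text
time_s: 8.45
tool_pos: [0.4478, -0.2099, 0.0245]
ee_rot: [-0.341, 0.598, 0.633, -0.354]
ft_force: [-0.8, 0.2, -2.6]
opening: 0.0072
gripper_force: 51.4
```

drive_tool --moves '[{"slide": [0,0.06,0.035],"delta_rot": [0,0,0],"grip": 0},{"slide": [0,0.06,0.035],"delta_rot": [0,0,0],"grip": 0},{"slide": [0,0,0],"delta_rot": [0,0,0],"grip": 0}]'

```text
time_s: 8.75
tool_pos: [0.4483, -0.2099, 0.0211]
ee_rot: [-0.341, 0.598, 0.633, -0.354]
ft_force: [-0.4, 0.5, -0.9]
opening: 0.0073
gripper_force: 51.4
```

drive_tool --moves '[{"slide": [0,-0.1,0],"delta_rot": [0,0,0],"grip": 0.16},{"slide": [0,-0.1,0],"delta_rot": [0,0,0],"grip": 0.24},{"slide": [0,0,0],"delta_rot": [0,0,0],"grip": 0.24},{"slide": [0,0,0],"delta_rot": [0,0,0],"grip": 0.24}]' --newtons 20

```text
time_s: 9.15
tool_pos: [0.4454, -0.2101, 0.0265]
ee_rot: [-0.341, 0.598, 0.633, -0.354]
ft_force: [-0.2, 0.5, -0.8]
opening: 0.0207
gripper_force: 0.6
```

drive_tool --moves '[{"slide": [0,0.07,-0.25],"delta_rot": [0,0,0],"grip": 0.24},{"slide": [0,0.07,-0.25],"delta_rot": [0,0,0],"grip": 0.24},{"slide": [0,0.07,-0.25],"delta_rot": [0,0,0],"grip": 0.24},{"slide": [0,0.07,-0.25],"delta_rot": [0,0,0],"grip": 0.24},{"slide": [0,0,0],"delta_rot": [0,0,0],"grip": 0.24}]'

```text
time_s: 9.65
tool_pos: [0.4767, -0.2082, 0.0348]
ee_rot: [-0.34, 0.598, 0.634, -0.353]
ft_force: [-0.1, -0.4, -0.1]
opening: 0.0207
gripper_force: 0.0
```

```bash
python3 -c "
from plan import *
st(); d=cap('side'); t=cap('top')
cv2.imwrite('pics/s3.png',np.hstack([cv2.resize(d['img'][170:270,140:260],None,fx=3.3,fy=3.3),cv2.resize(t['img'][170:270,290:410],None,fx=3.3,fy=3.3)]))"
```

```text
{'time_s': 9.65, 'tool_pos': [0.4767, -0.2082, 0.0348], 'ee_rot': [-0.3402, 0.5985, 0.6335, -0.3532], 'ft_force': [-0.0932, -0.3769, -0.126], 'opening': 0.0207, 'gripper_force': 0.0, 'joint_positions': [0.2899, 1.0489, -0.1975, 1.3722, 0.2968, 1.7696, 0.044]}
```

View pics/s3.png

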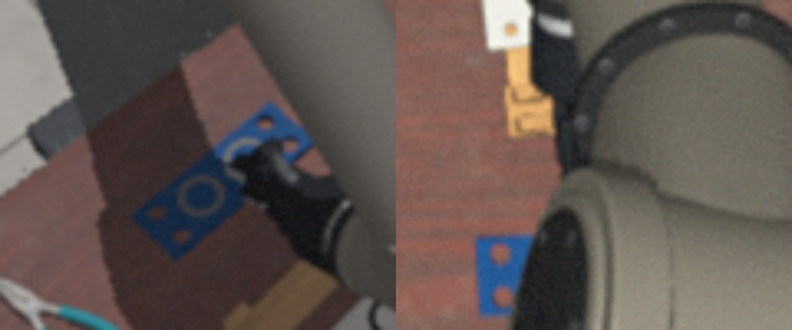

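The views show the blue plate lying flat around (220,180) in the left crop, and the fingers are free of it with zero force. I lift straight up, return to vertical, and measure the plate.

drive_tool --moves '[{"slide": [0,-0.43,-0.26],"delta_rot": [0,0,0],"grip": 0.24},{"slide": [0,-0.86,-0.51],"delta_rot": [0,0,0],"grip": 0.24},{"slide": [0,-0.86,-0.51],"delta_rot": [0,0,0],"grip": 0.24},{"slide": [0,-0.86,-0.51],"delta_rot": [0,0,0],"grip": 0.24},{"slide": [0,-0.86,-0.51],"delta_rot": [-1,0,0],"grip": 0.24}]'

```text
time_s: 10.25
tool_pos: [0.4737, -0.2089, 0.1697]
ee_rot: [-0.315, 0.612, 0.648, -0.326]
ft_force: [0.3, -0.5, -0.0]
opening: 0.0207
gripper_force: 0.0
```

drive_tool --moves '[{"slide": [0,-0.5,0],"delta_rot": [-1,0,0],"grip": 1},{"slide": [0,0,0],"delta_rot": [-1,0,0],"grip": 1},{"slide": [0,0,0],"delta_rot": [-1,0,0],"grip": 1},{"slide": [0,0,0],"delta_rot": [-1,0,0],"grip": 1},{"slide": [0,0,0],"delta_rot": [-1,0,0],"grip": 1}]'

```text
time_s: 10.75
tool_pos: [0.4651, -0.2104, 0.1832]
ee_rot: [-0.173, 0.667, 0.703, -0.176]
ft_force: [0.7, 0.0, 0.7]
opening: 0.0857
gripper_force: 0.0
```

drive_tool --moves '[{"slide": [0,0,0],"delta_rot": [-1,0,0],"grip": 1},{"slide": [0,0,0],"delta_rot": [-1,0,0],"grip": 1},{"slide": [0,0,0],"delta_rot": [-1,0,0],"grip": 1},{"slide": [0,0,0],"delta_rot": [-1,0,0],"grip": 1},{"slide": [0,0,0],"delta_rot": [-1,0,0],"grip": 1}]'

```text
time_s: 11.25
tool_pos: [0.4649, -0.2104, 0.183]
ee_rot: [-0.024, 0.688, 0.725, -0.02]
ft_force: [-1.3, 0.1, -0.4]
opening: 0.0854
gripper_force: 0.0
```

```bash
cat > hb.py <<'E'
from plan import *
def blob_holes(d,z,box,kind="blue"):
    """plate centre/yaw from outline and its 4 hole centroids at height z"""
    hsv=cv2.cvtColor(d["img"],cv2.COLOR_BGR2HSV); H,S,V=[hsv[...,i].astype(int) for i in range(3)]
    m=(H>100)&(H<125)&(S>110) if kind=="blue" else (S<70)&(V>130)
    k=np.zeros(m.shape,bool); k[box[2]:box[3],box[0]:box[1]]=1; m=(m&k).astype(np.uint8)
    cs,h=cv2.findContours(m,cv2.RETR_CCOMP,cv2.CHAIN_APPROX_NONE)
    i=max(range(len(cs)),key=lambda i:cv2.contourArea(cs[i]))
    w=np.array([ray(d,u,v,z)[:2]*1000 for u,v in cs[i][:,0]],np.float32); r=cv2.minAreaRect(w); print("outline",np.round(r[0],1),np.round(r[1],1),round(r[2],2))
    for j in range(len(cs)):
        if h[0][j][3]==i and cv2.contourArea(cs[j])>4:
            M=cs[j][:,0].mean(0); print("  hole",M.round(1),(ray(d,*M,z)*1000)[:2].round(1),cv2.contourArea(cs[j]))
    return r
E
python3 - <<'E'
from hb import *
st()
for n,b in(("top",(280,420,200,290)),("side",(120,270,150,270))):
    d=cap(n); 
    try: blob_holes(d,.008,b)
    except Exception as e: print(n,e)
    cv2.imwrite(f"pics/{n}4.png",d["img"])
E
```

```text
{'time_s': 11.25, 'tool_pos': [0.4649, -0.2104, 0.183], 'ee_rot': [-0.0241, 0.6882, 0.7248, -0.0204], 'ft_force': [-1.3024, 0.1064, -0.3952], 'opening': 0.0854, 'gripper_force': 0.0, 'joint_positions': [0.554, 0.3143, -0.3135, 1.935, 0.1303, 0.9729, 0.2268]}
outline [ 453.8 -188.1] [ 55.8 109.7] 1.64
  hole [322.  259.5] [ 437. -151.] 48.0
  hole [336.5 252.1] [ 454.1 -187. ] 245.0
  hole [321.2 246.3] [ 469.2 -150.2] 46.5
outline [ 455.6 -212.5] [ 59.  158.2] 1.89
  hole [194.7 241.1] [ 473.3 -274. ] 30.5
  hole [187.2 233.9] [ 441.2 -275.1] 28.5
  hole [200.3 228.8] [ 453.9 -238.2] 168.5
  hole [227.5 213.6] [ 469.2 -150.4] 29.0
  hole [214.2 217.6] [ 453.  -186.5] 166.5
  hole [220.  207.2] [ 437.8 -152.1] 25.0
```

```bash
python3 - <<'E'
from hb import *
plan([([.4552,-.2125,.10],yawR(1.8),4),([.4552,-.2125,.012],None,4)],.82)
E
```

```text
[{"slide": [-0.01, -0.02, 0.69], "delta_rot": [-0.19, -0.02, 0.05], "grip": 0.82}, {"slide": [-0.01, -0.03, 0.7], "delta_rot": [-0.19, -0.02, 0.05], "grip": 0.82}, {"slide": [-0.01, -0.04, 0.69], "delta_rot": [-0.19, -0.01, 0.05], "grip": 0.82}, {"slide": [-0.01, -0.04, 0.69], "delta_rot": [-0.2, -0.02, 0.06], "grip": 0.82}, {"slide": [-0.0, -0.0, 0.73], "delta_rot": [0.0, 0.0, 0.0], "grip": 0.82}]
[{"slide": [-0.0, -0.0, 0.74], "delta_rot": [0.0, 0.0, 0.0], "grip": 0.82}, {"slide": [-0.0, -0.0, 0.73], "delta_rot": [0.0, 0.0, 0.0], "grip": 0.82}, {"slide": [-0.0, -0.0, 0.74], "delta_rot": [0.0, 0.0, 0.0], "grip": 0.82}]
end [ 0.4553 -0.2124  0.0119]
```

drive_tool --moves '[{"slide": [-0.01,-0.02,0.69],"delta_rot": [-0.19,-0.02,0.05],"grip": 0.82},{"slide": [-0.01,-0.03,0.7],"delta_rot": [-0.19,-0.02,0.05],"grip": 0.82},{"slide": [-0.01,-0.04,0.69],"delta_rot": [-0.19,-0.01,0.05],"grip": 0.82},{"slide": [-0.01,-0.04,0.69],"delta_rot": [-0.2,-0.02,0.06],"grip": 0.82},{"slide": [0,0,0],"delta_rot": [0,0,0],"grip": 0.82}]'

```text
time_s: 11.85
tool_pos: [0.4557, -0.2106, 0.0969]
ee_rot: [-0.003, 0.695, 0.719, -0.001]
ft_force: [-0.3, -0.6, 0.2]
opening: 0.0702
gripper_force: 0.0
```

drive_tool --moves '[{"slide": [0,0,0.73],"delta_rot": [0,0,0],"grip": 0.82},{"slide": [0,0,0.74],"delta_rot": [0,0,0],"grip": 0.82},{"slide": [0,0,0.73],"delta_rot": [0,0,0],"grip": 0.82},{"slide": [0,0,0.5],"delta_rot": [0,0,0],"grip": 0.82},{"slide": [0,0,0],"delta_rot": [0,0,0],"grip": 0.82}]'

```text
time_s: 12.35
tool_pos: [0.4579, -0.2108, 0.0172]
ee_rot: [-0.002, 0.695, 0.719, -0.0]
ft_force: [0.2, -0.3, -0.1]
opening: 0.0701
gripper_force: 0.0
```

```bash
python3 - <<'E'
from hb import *
plan([([.4552,-.2125,.005],yawR(1.8),3)],.82); s=st()
d=cap("side"); cv2.imwrite("pics/s5.png",cv2.resize(d["img"][170:270,150:260],None,fx=5,fy=5))
E
```

```text
[{"slide": [-0.02, -0.03, 0.14], "delta_rot": [-0.01, -0.01, 0.01], "grip": 0.82}, {"slide": [-0.02, -0.03, 0.13], "delta_rot": [-0.01, -0.01, 0.01], "grip": 0.82}, {"slide": [-0.01, -0.03, 0.14], "delta_rot": [-0.02, -0.01, 0.02], "grip": 0.82}]
end [ 0.4553 -0.2124  0.0049]
{'time_s': 12.35, 'tool_pos': [0.4579, -0.2108, 0.0172], 'ee_rot': [-0.0019, 0.6948, 0.7192, -0.0003], 'ft_force': [0.2472, -0.317, -0.1149], 'opening': 0.0701, 'gripper_force': 0.0, 'joint_positions': [0.5107, 0.5344, -0.2495, 2.0941, 0.2431, 0.5437, 0.1198]}
```

View pics/s5.png

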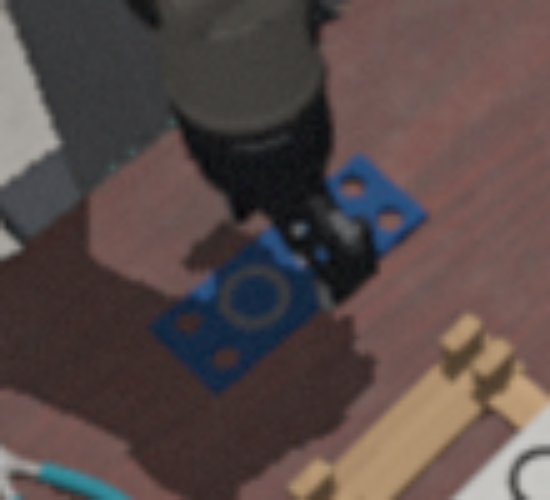

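The crop shows the open fingers straddling the plate's middle around (320,250), with clearance on both long sides.

drive_tool --moves '[{"slide": [-0.02,-0.05,0.14],"delta_rot": [-0.02,-0.01,0.02],"grip": 0.82},{"slide": [-0.02,-0.03,0.13],"delta_rot": [-0.02,-0.01,0.02],"grip": 0.82},{"slide": [-0.01,-0.01,0.14],"delta_rot": [0,0,0],"grip": 0.82},{"slide": [0,0,0],"delta_rot": [0,0,0],"grip": 0.82}]'

```text
time_s: 12.8
tool_pos: [0.4552, -0.2129, 0.0054]
ee_rot: [0.001, 0.696, 0.718, 0.001]
ft_force: [0.2, -0.0, -0.3]
opening: 0.0702
gripper_force: 0.0
```

drive_tool --moves '[{"slide": [0,0,0.1],"delta_rot": [0,0,0],"grip": 0.82},{"slide": [0,0,0.08],"delta_rot": [0,0,0],"grip": 0.82},{"slide": [0,0,0],"delta_rot": [0,0,0],"grip": 0.82}]'

```text
time_s: 13.1
tool_pos: [0.4553, -0.2127, -0.0001]
ee_rot: [0.001, 0.696, 0.718, 0.001]
ft_force: [-1.0, 0.3, -0.6]
opening: 0.0699
gripper_force: 0.0
```

drive_tool --moves '[{"slide": [0,0,0.07],"delta_rot": [0,0,0],"grip": 0.82},{"slide": [0,0,0],"delta_rot": [0,0,0],"grip": 0.82}]'

```text
time_s: 13.3
tool_pos: [0.4554, -0.2127, -0.0021]
ee_rot: [0.001, 0.696, 0.718, 0.001]
ft_force: [-0.8, 0.9, -0.4]
opening: 0.0699
gripper_force: 0.0
```

drive_tool --moves '[{"slide": [0,0,0.07],"delta_rot": [0,0,0],"grip": 0.82},{"slide": [0,0,0],"delta_rot": [0,0,0],"grip": 0.82}]'

```text
time_s: 13.5
tool_pos: [0.4554, -0.2127, -0.0042]
ee_rot: [0.001, 0.696, 0.718, 0.001]
ft_force: [0.3, -0.4, 0.0]
opening: 0.07
gripper_force: 0.0
```

drive_tool --moves '[{"slide": [0,0,0],"delta_rot": [0,0,0],"grip": 0.6},{"slide": [0,0,0],"delta_rot": [0,0,0],"grip": 0.6},{"slide": [0,0,0],"delta_rot": [0,0,0],"grip": 0.6},{"slide": [0,0,0],"delta_rot": [0,0,0],"grip": 0.6}]' --newtons 50

```text
time_s: 13.9
tool_pos: [0.4554, -0.2128, -0.0036]
ee_rot: [0.001, 0.696, 0.718, 0.001]
ft_force: [-2.3, 0.8, 5.7]
opening: 0.0562
gripper_force: 52.9
```

drive_tool --moves '[{"slide": [0,0,-0.15],"delta_rot": [0,0,0],"grip": 0.6},{"slide": [0,0,-0.3],"delta_rot": [0,0,0],"grip": 0.6},{"slide": [0,0,-0.6],"delta_rot": [0,0,0],"grip": 0.6},{"slide": [0,0,-0.6],"delta_rot": [0,0,0],"grip": 0.6},{"slide": [0,0,0],"delta_rot": [0,0,0],"grip": 0.6}]'

```text
time_s: 14.4
tool_pos: [0.4569, -0.2134, 0.0478]
ee_rot: [0.003, 0.696, 0.718, 0.002]
ft_force: [0.5, -0.1, -1.6]
opening: 0.0563
gripper_force: 54.0
```

```bash
python3 - <<'E'
from hb import *
s=st()
for n,b in(("top",(270,430,190,300)),("side",(110,290,130,290))):
    d=cap(n); z=s["tool_pos"][2]+.008
    try: blob_holes(d,z,b)
    except Exception as e: print(n,e)
    cv2.imwrite(f"pics/{n}6.png",d["img"])
E
```

```text
{'time_s': 14.4, 'tool_pos': [0.4569, -0.2134, 0.0478], 'ee_rot': [0.0034, 0.6964, 0.7176, 0.0022], 'ft_force': [0.4882, -0.1156, -1.5804], 'opening': 0.0563, 'gripper_force': 53.9718, 'joint_positions': [0.5344, 0.4763, -0.2698, 2.0912, 0.2194, 0.592, 0.1414]}
outline [ 456.1 -170.8] [57.6 73. ] 1.64
  hole [324.7 259.2] [ 439.4 -152.6] 46.5
  hole [323.7 245.3] [ 471.8 -151.4] 43.5
outline [ 456.5 -250.1] [60.5 84.1] 1.89
  hole [191.8 233.2] [ 473.1 -274.9] 30.5
  hole [184.3 226.2] [ 441.8 -276.1] 35.5
  hole [198.2 220.8] [ 454.8 -238.2] 179.5
```

```bash
cat > stand.py <<'E'
from hb import *
for n,b in(("top",(95,195,225,285)),("side",(295,362,95,158))):
    d=cap(n); g=cv2.cvtColor(d["img"],cv2.COLOR_BGR2GRAY); hsv=cv2.cvtColor(d["img"],cv2.COLOR_BGR2HSV)
    k=np.zeros(g.shape,bool); k[b[2]:b[3],b[0]:b[1]]=1
    m=((hsv[...,2]<62)&(k)).astype(np.uint8)
    cs,_=cv2.findContours(cv2.morphologyEx(m,cv2.MORPH_OPEN,np.ones((2,2))),cv2.RETR_EXTERNAL,cv2.CHAIN_APPROX_NONE)
    c=cv2.convexHull(max(cs,key=cv2.contourArea))[:,0]
    w=np.array([ray(d,u,v,.012)[:2]*1000 for u,v in c],np.float32); r=cv2.minAreaRect(w); print(n,np.round(r[0],1),np.round(r[1],1),round(r[2],2))
    # small bright blobs inside the hull (subpixel on a 4x blow-up)
    hull=np.zeros(g.shape,np.uint8); cv2.fillConvexPoly(hull,c,1)
    bm=((g>110)&(cv2.dilate(hull,np.ones((5,5)))>0)&(hsv[...,1]<70)).astype(np.uint8)
    nn,l,s,ce=cv2.connectedComponentsWithStats(bm)
    for i in range(1,nn):
        if s[i,4]>=2: 
            ww=(l==i)*g.astype(float); v,u=np.indices(g.shape); u0=(u*ww).sum()/ww.sum(); v0=(v*ww).sum()/ww.sum()
            print("  blob",round(u0,1),round(v0,1),s[i,4],"z12:",(ray(d,u0,v0,.012)[:2]*1000).round(1))
    cv2.imwrite(f"pics/st_{n}.png",cv2.resize(d["img"][b[2]-5:b[3]+5,b[0]-5:b[1]+5],None,fx=7,fy=7,interpolation=cv2.INTER_CUBIC))
E
python3 stand.py
```

```text
top [453.6 277.4] [ 87.5 188.8] 3.37
  blob 179.4 238.3 7 z12: [498.1 197.6]
  blob 166.2 248.3 68 z12: [474.6 230.3]
  blob 109.0 244.7 7 z12: [487.1 371.8]
  blob 114.3 253.0 72 z12: [466.3 358.4]
  blob 167.6 261.9 66 z12: [441.2 227.2]
  blob 114.7 266.5 68 z12: [433.4 357.3]
  blob 181.6 268.7 8 z12: [423.8 192.8]
  blob 110.7 275.0 7 z12: [413.1 367. ]
side [462.8 276.5] [ 90.1 192.3] 3.27
  blob 334.5 110.4 4 z12: [416.4 356.4]
  blob 338.3 111.6 5 z12: [428.2 361.7]
  blob 342.4 115.0 6 z12: [447.6 360.8]
  blob 346.3 115.9 9 z12: [458.8 367. ]
  blob 352.1 125.5 37 z12: [499.2 350.3]
  blob 309.2 132.5 10 z12: [423.9 230.4]
  blob 313.2 132.7 10 z12: [433.5 239. ]
  blob 320.7 131.7 3 z12: [447.  259.2]
  blob 317.2 136.8 6 z12: [453.7 236. ]
  blob 321.2 138.1 10 z12: [466.1 241.4]
  blob 328.7 149.9 54 z12: [514.6 224.5]
  blob 318.5 151.0 2 z12: [495.7 198.7]
```

View pics/st_side.png

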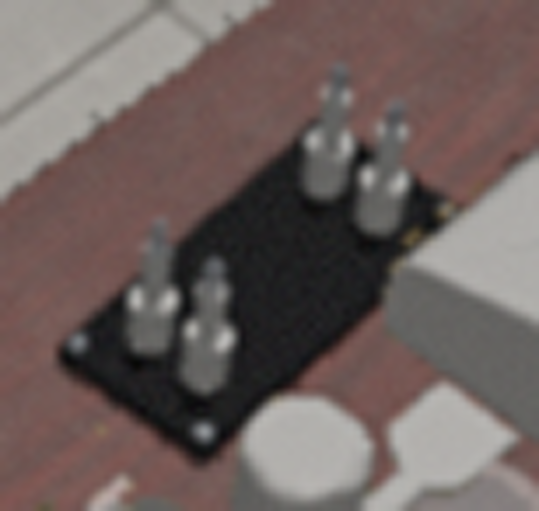

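The side crop shows the four stepped posts with tips near (160,230), (215,263), (340,70) and (397,108), and base screws near (78,343), (204,432) and (446,210).

```bash
cat > refine.py <<'E'
from hb import *
t=cap("top"); s=cap("side")
def refine(d,pts,win=3,dark=False):
    g=cv2.cvtColor(d["img"],cv2.COLOR_BGR2GRAY).astype(float); out=[]
    for u,v in pts:
        u0,v0=int(round(u)),int(round(v)); w=g[v0-win:v0+win+1,u0-win:u0+win+1]; w=np.clip(w-np.percentile(w,60),0,None)
        V,U=np.indices(w.shape); out.append((u0-win+(U*w).sum()/w.sum(),v0-win+(V*w).sum()/w.sum()))
    return out
print("side screws",[ (ray(s,*p,.012)[:2]*1000).round(1).tolist() for p in refine(s,[(301.1,139),(319.1,151.7),(353.7,120)],2)])
print("top screws",[ (ray(t,*p,.012)[:2]*1000).round(1).tolist() for p in refine(t,[(179.4,238.3),(109,244.7),(181.6,268.7),(110.7,275)],3)])
ts=[(312.9,122.9),(320.7,127.6),(338.6,100),(346.7,105.4)]; tt=[(160.4+1,262.2),(160.4,248.6),(108.4,267.4),(107.6,253)]
tt=[(162.4,262.2),(160.4,248.6),(108.4,267.4),(107.6,253)]
a=np.array([ray(s,*p,.09)[:2]*1000 for p in ts]); b=np.array([ray(t,*p,.09)[:2]*1000 for p in tt])
for n,q in(("side",a),("top",b)): print(n,"tips",q.round(1).tolist(),"mean",q.mean(0).round(1),"yaw",np.degrees(np.arctan2(-(q[2:]-q[:2]).mean(0)[0],(q[2:]-q[:2]).mean(0)[1])).round(2))
# predicted posts for a guessed pose, overlay on both views
c=np.array([.4557,.2815]); yaw=np.radians(3.4); Y=np.array([[np.cos(yaw),-np.sin(yaw)],[np.sin(yaw),np.cos(yaw)]])
ims=[]
for d,b in((t,(95,230,195,290)),(s,(290,92,365,158))):
    im=cv2.resize(d["img"],None,fx=6,fy=6,interpolation=cv2.INTER_CUBIC)
    for x in(-16,16):
        for y in(-62,62):
            q=c+Y@np.array([x,y])/1000
            P=[proj(d,[*q,z])*6+2.5 for z in(.012,.04,.072,.091)]
            for i in range(3): cv2.line(im,tuple(map(int,P[i])),tuple(map(int,P[i+1])),(0,0,255),1)
            for p_ in P: cv2.circle(im,tuple(map(int,p_)),3,(0,255,0),1)
    ims.append(cv2.resize(im[b[1]*6:b[3]*6,b[0]*6:b[2]*6],(0,0),fx=.75,fy=.75))
h=max(i.shape[0] for i in ims); ims=[cv2.copyMakeBorder(i,0,h-i.shape[0],0,0,cv2.BORDER_CONSTANT) for i in ims]
o=np.hstack(ims); print(o.shape); cv2.imwrite("pics/ov.png",o)
E
python3 refine.py
```

```text
side screws [[420.5, 193.9], [496.3, 198.6], [494.9, 370.5]]
top screws [[498.4, 197.8], [486.6, 373.4], [423.4, 192.6], [412.7, 367.0]]
side tips [[447.8, 216.5], [476.8, 220.2], [438.5, 340.8], [471.0, 342.4]] mean [458.5 280. ] yaw 3.52
top tips [[443.6, 217.7], [474.4, 222.1], [435.2, 340.5], [467.7, 342.6]] mean [455.2 280.8] yaw 3.59
(297, 788, 3)
```

View pics/ov.png

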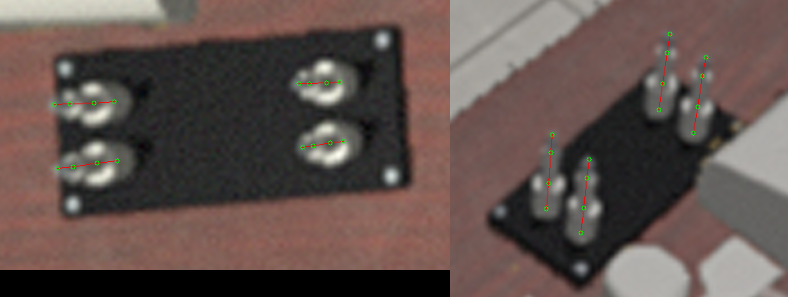

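Both overlays fit the posts well, so the stand is at about (0.456, 0.2813) with yaw 3.5°. I carry the plate round the front at 0.2 m height.

```bash
python3 - <<'E'
from hb import *
plan([([.455,-.213,.20],yawR(1.8),6),([.452,.03,.2],yawR(2.6),9),([.4565,.2815,.18],yawR(3.5),10)],.6)
E
```

```text
[{"slide": [-0.0, 0.0, -0.86], "delta_rot": [0.0, -0.0, -0.0], "grip": 0.6}, {"slide": [-0.0, 0.0, -0.86], "delta_rot": [0.01, -0.0, -0.0], "grip": 0.6}, {"slide": [-0.0, 0.0, -0.86], "delta_rot": [0.0, -0.0, -0.0], "grip": 0.6}, {"slide": [-0.0, 0.01, -0.87], "delta_rot": [0.01, -0.0, -0.0], "grip": 0.6}, {"slide": [-0.01, 0.0, -0.86], "delta_rot": [0.0, -0.0, -0.01], "grip": 0.6}]
[{"slide": [-0.0, 0.01, -0.87], "delta_rot": [0.01, -0.01, -0.0], "grip": 0.6}, {"slide": [0.9, 0.02, 0.0], "delta_rot": [-0.0, 0.0, -0.02], "grip": 0.6}, {"slide": [0.9, 0.02, 0.0], "delta_rot": [-0.0, 0.0, -0.02], "grip": 0.6}, {"slide": [0.9, 0.02, 0.0], "delta_rot": [-0.0, 0.0, -0.02], "grip": 0.6}, {"slide": [0.9, 0.02, 0.0], "delta_rot": [-0.0, 0.0, -0.02], "grip": 0.6}]
[{"slide": [0.9, 0.02, 0.0], "delta_rot": [-0.0, 0.0, -0.02], "grip": 0.6}, {"slide": [0.9, 0.02, 0.0], "delta_rot": [-0.0, 0.0, -0.02], "grip": 0.6}, {"slide": [0.9, 0.03, 0.0], "delta_rot": [-0.0, 0.0, -0.01], "grip": 0.6}, {"slide": [0.9, 0.03, 0.0], "delta_rot": [-0.0, 0.0, -0.02], "grip": 0.6}, {"slide": [0.89, 0.02, 0.0], "delta_rot": [-0.0, 0.0, -0.01], "grip": 0.6}]
[{"slide": [0.84, 0.05, 0.07], "delta_rot": [-0.0, 0.0, -0.02], "grip": 0.6}, {"slide": [0.84, 0.06, 0.07], "delta_rot": [-0.0, 0.0, -0.02], "grip": 0.6}, {"slide": [0.84, 0.06, 0.07], "delta_rot": [-0.0, 0.0, -0.02], "grip": 0.6}, {"slide": [0.84, 0.06, 0.06], "delta_rot": [-0.0, 0.0, -0.02], "grip": 0.6}, {"slide": [0.83, 0.06, 0.07], "delta_rot": [-0.0, 0.0, -0.02], "grip": 0.6}]
[{"slide": [0.84, 0.06, 0.06], "delta_rot": [-0.0, 0.0, -0.02], "grip": 0.6}, {"slide": [0.83, 0.06, 0.07], "delta_rot": [-0.0, 0.0, -0.02], "grip": 0.6}, {"slide": [0.84, 0.06, 0.06], "delta_rot": [-0.0, 0.0, -0.01], "grip": 0.6}, {"slide": [0.83, 0.06, 0.07], "delta_rot": [-0.0, 0.0, -0.02], "grip": 0.6}, {"slide": [0.84, 0.07, 0.06], "delta_rot": [-0.0, 0.0, -0.01], "grip": 0.6}]
end [0.4566 0.2816 0.1801]
```

drive_tool --moves '[{"slide": [0,0,-0.86],"delta_rot": [0,0,0],"grip": 0.6},{"slide": [0,0,-0.86],"delta_rot": [0.01,0,0],"grip": 0.6},{"slide": [0,0,-0.86],"delta_rot": [0,0,0],"grip": 0.6},{"slide": [0,0.01,-0.87],"delta_rot": [0.01,0,0],"grip": 0.6},{"slide": [0.4,0,-0.86],"delta_rot": [0,0,-0.01],"grip": 0.6}]'

```text
time_s: 15.2
tool_pos: [0.4543, -0.2019, 0.1751]
ee_rot: [0.0, 0.697, 0.717, 0.0]
ft_force: [0.7, -0.6, -2.0]
opening: 0.0561
gripper_force: 54.5
```

drive_tool --moves '[{"slide": [0.5,0.01,-0.87],"delta_rot": [0.01,-0.01,0],"grip": 0.6},{"slide": [0.9,0.02,0],"delta_rot": [0,0,-0.02],"grip": 0.6},{"slide": [0.9,0.02,0],"delta_rot": [0,0,-0.02],"grip": 0.6},{"slide": [0.9,0.02,0],"delta_rot": [0,0,-0.02],"grip": 0.6},{"slide": [0.9,0.02,0],"delta_rot": [0,0,-0.02],"grip": 0.6}]'

```text
time_s: 15.7
tool_pos: [0.4528, -0.0767, 0.2001]
ee_rot: [0.0, 0.694, 0.72, -0.0]
ft_force: [0.9, -0.3, -1.3]
opening: 0.056
gripper_force: 54.5
```

drive_tool --moves '[{"slide": [0.9,0.02,0],"delta_rot": [0,0,-0.02],"grip": 0.6},{"slide": [0.9,0.02,0],"delta_rot": [0,0,-0.02],"grip": 0.6},{"slide": [0.9,0.03,0],"delta_rot": [0,0,-0.01],"grip": 0.6},{"slide": [0.9,0.03,0],"delta_rot": [0,0,-0.02],"grip": 0.6},{"slide": [0.89,0.02,0],"delta_rot": [0,0,-0.01],"grip": 0.6}]'

```text
time_s: 16.2
tool_pos: [0.4509, 0.058, 0.2]
ee_rot: [0.0, 0.691, 0.723, -0.0]
ft_force: [-0.2, -0.4, -2.7]
opening: 0.0561
gripper_force: 54.5
```

drive_tool --moves '[{"slide": [0.84,0.05,0.07],"delta_rot": [0,0,-0.02],"grip": 0.6},{"slide": [0.84,0.06,0.07],"delta_rot": [0,0,-0.02],"grip": 0.6},{"slide": [0.84,0.06,0.07],"delta_rot": [0,0,-0.02],"grip": 0.6},{"slide": [0.84,0.06,0.06],"delta_rot": [0,0,-0.02],"grip": 0.6},{"slide": [0.83,0.06,0.07],"delta_rot": [0,0,-0.02],"grip": 0.6}]'

```text
time_s: 16.7
tool_pos: [0.4536, 0.1838, 0.1895]
ee_rot: [0.0, 0.688, 0.726, -0.001]
ft_force: [0.3, 0.1, -1.9]
opening: 0.0566
gripper_force: 54.5
```

drive_tool --moves '[{"slide": [0.84,0.06,0.06],"delta_rot": [0,0,-0.02],"grip": 0.6},{"slide": [0.83,0.06,0.07],"delta_rot": [0,0,-0.02],"grip": 0.6},{"slide": [0.6,0.06,0.06],"delta_rot": [0,0,-0.01],"grip": 0.6},{"slide": [0.3,0.06,0.07],"delta_rot": [0,0,-0.02],"grip": 0.6},{"slide": [0,0,0],"delta_rot": [0,0,0],"grip": 0.6}]'

```text
time_s: 17.2
tool_pos: [0.4565, 0.2612, 0.1816]
ee_rot: [0.0, 0.685, 0.729, -0.0]
ft_force: [-1.6, -0.9, -2.1]
opening: 0.0567
gripper_force: 54.5
```

```bash
python3 - <<'E'
from hb import *
s=st(); z=s["tool_pos"][2]+.0116
for n,b in(("top",(70,230,180,320)),("side",(250,420,20,200))):
    d=cap(n)
    try: blob_holes(d,z,b)
    except Exception as e: print(n,e)
E
```

```text
{'time_s': 17.2, 'tool_pos': [0.4565, 0.2612, 0.1816], 'ee_rot': [0.0003, 0.6849, 0.7286, -0.0004], 'ft_force': [-1.5624, -0.8809, -2.0589], 'opening': 0.0567, 'gripper_force': 54.5112, 'joint_positions': [-0.1468, 0.3505, -0.5965, 1.9288, 0.2431, 0.9341, -0.7992]}
outline [459.6 227.2] [62.7 97.6] 5.57
  hole [157.5 263.9] [444.2 198.2] 51.0
  hole [139.  257.5] [458.  235.8] 355.0
  hole [156.8 247.8] [476.5 199.6] 37.5
outline [457.6 240.9] [ 58.3 127.3] 8.51
  hole [317.9 108.5] [478.2 197. ] 30.0
  hole [321.7  97.4] [456.8 235. ] 146.5
```

drive_tool --moves '[{"slide": [0.34,0.02,0.3],"delta_rot": [0,0,0],"grip": 0.6},{"slide": [0.33,0.02,0.6],"delta_rot": [0,0,0],"grip": 0.6},{"slide": [0,0,0.8],"delta_rot": [0,0,0],"grip": 0.6},{"slide": [0,0,0.7],"delta_rot": [0,0,0],"grip": 0.6},{"slide": [0,0,0],"delta_rot": [0,0,0],"grip": 0.6}]'

```text
time_s: 17.8
tool_pos: [0.4553, 0.2787, 0.1075]
ee_rot: [0.0, 0.686, 0.728, -0.003]
ft_force: [-0.6, -0.4, -0.8]
opening: 0.0562
gripper_force: 54.5
```

```bash
python3 - <<'E'
from hb import *
s=st(); z=s["tool_pos"][2]+.0116
for n,b in(("top",(70,230,180,320)),("side",(250,420,20,200))):
    d=cap(n)
    try: blob_holes(d,z,b)
    except Exception as e: print(n,e)
plan([([.4562,.2813,.098],yawR(3.5),2)],.6)
E
```

```text
{'time_s': 17.8, 'tool_pos': [0.4553, 0.2787, 0.1075], 'ee_rot': [0.0002, 0.6858, 0.7278, -0.0027], 'ft_force': [-0.5633, -0.4219, -0.7828], 'opening': 0.0562, 'gripper_force': 54.4812, 'joint_positions': [-0.2224, 0.4652, -0.5557, 1.9678, 0.3357, 0.8049, -0.9084]}
outline [457.3 244. ] [63.  94.5] 3.2
  hole [159.9 262.8] [443.5 214.8] 35.5
  hole [142.5 257. ] [457.1 253.3] 304.0
  hole [159.1 248.4] [474.9 216.7] 34.0
outline [459.2 260. ] [ 64.5 128.1] 5.57
  hole [320.7 121.4] [475.9 218.4] 11.5
  hole [312.7 115.7] [444.2 217. ] 27.5
  hole [324.5 111.1] [455.8 255.6] 140.0
[{"slide": [0.02, -0.01, 0.21], "delta_rot": [0.0, 0.01, -0.01], "grip": 0.6}, {"slide": [0.02, -0.01, 0.2], "delta_rot": [0.01, 0.0, -0.01], "grip": 0.6}]
end [0.4563 0.2814 0.098 ]
```

drive_tool --moves '[{"slide": [0.02,-0.01,0.21],"delta_rot": [0,0.01,-0.01],"grip": 0.6},{"slide": [0.02,-0.01,0.2],"delta_rot": [0.01,0,-0.01],"grip": 0.6},{"slide": [0,0,0],"delta_rot": [0,0,0],"grip": 0.6},{"slide": [0,0,0],"delta_rot": [0,0,0],"grip": 0.6}]'

```text
time_s: 18.3
tool_pos: [0.4565, 0.2816, 0.0983]
ee_rot: [0.0, 0.685, 0.729, 0.0]
ft_force: [0.1, -0.2, -1.3]
opening: 0.0565
gripper_force: 54.5
```

drive_tool --moves '[{"slide": [0,0,0.2],"delta_rot": [0,0,0],"grip": 0.6},{"slide": [0,0,0.2],"delta_rot": [0,0,0],"grip": 0.6},{"slide": [0,0,0.2],"delta_rot": [0,0,0],"grip": 0.6},{"slide": [0,0,0],"delta_rot": [0,0,0],"grip": 0.6}]'

```text
time_s: 18.7
tool_pos: [0.4558, 0.281, 0.079]
ee_rot: [-0.0, 0.685, 0.729, -0.001]
ft_force: [0.1, 0.3, -1.8]
opening: 0.0565
gripper_force: 54.5
```

```bash
python3 - <<'E'
from hb import *
s=st()
plan([([.4562,.2813,.072],yawR(3.5),2)],.6)
E
```

```text
{'time_s': 18.7, 'tool_pos': [0.4558, 0.281, 0.079], 'ee_rot': [-0.0, 0.685, 0.7286, -0.0009], 'ft_force': [0.145, 0.3097, -1.8468], 'opening': 0.0565, 'gripper_force': 54.4954, 'joint_positions': [-0.2446, 0.5074, -0.5343, 1.984, 0.3724, 0.7483, -0.9394]}
[{"slide": [0.0, 0.01, 0.12], "delta_rot": [-0.01, 0.01, 0.0], "grip": 0.6}, {"slide": [0.01, 0.0, 0.11], "delta_rot": [-0.01, 0.0, 0.01], "grip": 0.6}]
end [0.4561 0.2813 0.0721]
```

drive_tool --moves '[{"slide": [0,0.01,0.12],"delta_rot": [0,0,0],"grip": 0.6},{"slide": [0.01,0,0.12],"delta_rot": [0,0,0],"grip": 0.6},{"slide": [0,0,0.08],"delta_rot": [0,0,0],"grip": 0.6},{"slide": [0,0,0],"delta_rot": [0,0,0],"grip": 0.6}]'

```text
time_s: 19.1
tool_pos: [0.4565, 0.2817, 0.0702]
ee_rot: [0.0, 0.685, 0.729, -0.0]
ft_force: [-1.0, -0.2, -1.9]
opening: 0.0564
gripper_force: 54.5
```

drive_tool --moves '[{"slide": [0,0,0.08],"delta_rot": [0,0,0],"grip": 0.6},{"slide": [0,0,0.08],"delta_rot": [0,0,0],"grip": 0.6},{"slide": [0,0,0],"delta_rot": [0,0,0],"grip": 0.6}]'

```text
time_s: 19.4
tool_pos: [0.4565, 0.2817, 0.0654]
ee_rot: [0.0, 0.685, 0.729, -0.0]
ft_force: [-0.6, -0.7, -1.6]
opening: 0.0561
gripper_force: 54.5
```

drive_tool --moves '[{"slide": [0,0,0.2],"delta_rot": [0,0,0],"grip": 0.6},{"slide": [0,0,0.2],"delta_rot": [0,0,0],"grip": 0.6},{"slide": [0,0,0.2],"delta_rot": [0,0,0],"grip": 0.6},{"slide": [0,0,0],"delta_rot": [0,0,0],"grip": 0.6}]'

```text
time_s: 19.8
tool_pos: [0.4561, 0.2814, 0.0466]
ee_rot: [-0.0, 0.685, 0.729, -0.001]
ft_force: [0.1, -0.1, -1.6]
opening: 0.0562
gripper_force: 54.5
```

drive_tool --moves '[{"slide": [0,0,0.15],"delta_rot": [0,0,0],"grip": 0.6},{"slide": [0,0,0.1],"delta_rot": [0,0,0],"grip": 0.6},{"slide": [0,0,0],"delta_rot": [0,0,0],"grip": 0.6}]'

```text
time_s: 20.1
tool_pos: [0.4565, 0.2817, 0.0398]
ee_rot: [0.0, 0.685, 0.729, -0.0]
ft_force: [0.0, 0.1, -2.0]
opening: 0.0558
gripper_force: 54.5
```

drive_tool --moves '[{"slide": [0,0,0.06],"delta_rot": [0,0,0],"grip": 0.6},{"slide": [0,0,0],"delta_rot": [0,0,0],"grip": 0.6}]'

```text
time_s: 20.3
tool_pos: [0.4567, 0.2819, 0.0383]
ee_rot: [0.0, 0.685, 0.729, 0.0]
ft_force: [0.3, -0.4, -2.5]
opening: 0.0562
gripper_force: 54.5
```

drive_tool --moves '[{"slide": [0,0,0.04],"delta_rot": [0,0,0],"grip": 0.6},{"slide": [0,0,0],"delta_rot": [0,0,0],"grip": 0.6}]'

```text
time_s: 20.5
tool_pos: [0.4567, 0.2818, 0.0372]
ee_rot: [0.0, 0.685, 0.729, 0.0]
ft_force: [0.1, -0.6, -3.1]
opening: 0.0565
gripper_force: 54.5
```

drive_tool --moves '[{"slide": [0,0,0.03],"delta_rot": [0,0,0],"grip": 0.6},{"slide": [0,0,0],"delta_rot": [0,0,0],"grip": 0.6}]'

```text
time_s: 20.7
tool_pos: [0.4569, 0.2819, 0.0365]
ee_rot: [0.0, 0.685, 0.729, 0.0]
ft_force: [-0.1, -0.8, -0.1]
opening: 0.0561
gripper_force: 54.7
```

drive_tool --moves '[{"slide": [0,0,0.03],"delta_rot": [0,0,0],"grip": 0.6},{"slide": [0,0,0],"delta_rot": [0,0,0],"grip": 0.6}]'

```text
time_s: 20.9
tool_pos: [0.4568, 0.2819, 0.0364]
ee_rot: [0.001, 0.685, 0.729, 0.0]
ft_force: [-3.5, -2.5, 9.6]
opening: 0.0564
gripper_force: 55.7
```

drive_tool --moves '[{"slide": [0,0,-0.02],"delta_rot": [0,0,0],"grip": 0.82},{"slide": [0,0,0],"delta_rot": [0,0,0],"grip": 0.82},{"slide": [0,0,0],"delta_rot": [0,0,0],"grip": 0.82},{"slide": [0,0,0],"delta_rot": [0,0,0],"grip": 0.82}]'

```text
time_s: 21.3
tool_pos: [0.4567, 0.2819, 0.036]
ee_rot: [0.0, 0.685, 0.729, 0.0]
ft_force: [-1.1, 0.3, 0.2]
opening: 0.0701
gripper_force: 0.0
```

drive_tool --moves '[{"slide": [0,0,-0.2],"delta_rot": [0,0,0],"grip": 0.82},{"slide": [0,0,-0.7],"delta_rot": [0,0,0],"grip": 0.82},{"slide": [0,0,-1],"delta_rot": [0,0,0],"grip": 0.82},{"slide": [0,0,-1],"delta_rot": [0,0,0],"grip": 0.82},{"slide": [0,0,-1],"delta_rot": [0,0,0],"grip": 0.82}]'

```text
time_s: 21.8
tool_pos: [0.4565, 0.2819, 0.1545]
ee_rot: [0.0, 0.685, 0.729, 0.0]
ft_force: [1.5, 0.3, 0.5]
opening: 0.0701
gripper_force: 0.0
```

drive_tool --moves '[{"slide": [-0.5,0,-1],"delta_rot": [0,0,0],"grip": 0.82},{"slide": [-1,0,-0.7],"delta_rot": [0,0,0],"grip": 0.82},{"slide": [-1,0,0],"delta_rot": [0,0,0],"grip": 0.82},{"slide": [-1,0,0],"delta_rot": [0,0,0],"grip": 0.82},{"slide": [-1,0,0],"delta_rot": [0,0,0],"grip": 0.82}]'

```text
time_s: 22.3
tool_pos: [0.4649, 0.146, 0.2047]
ee_rot: [0.001, 0.685, 0.729, 0.0]
ft_force: [0.7, 0.3, 0.0]
opening: 0.0702
gripper_force: 0.0
```

drive_tool --moves '[{"slide": [-1,0,0],"delta_rot": [0,0,0],"grip": 0.82},{"slide": [-1,0,0],"delta_rot": [0,0,0],"grip": 0.82},{"slide": [-1,0,0],"delta_rot": [0,0,0],"grip": 0.82},{"slide": [-1,0,0],"delta_rot": [0,0,0],"grip": 0.82},{"slide": [0,0,0],"delta_rot": [0,0,0],"grip": 0.82}]'

```text
time_s: 22.8
tool_pos: [0.4723, 0.0229, 0.2041]
ee_rot: [0.001, 0.687, 0.726, -0.001]
ft_force: [0.5, 0.0, -0.2]
opening: 0.0699
gripper_force: 0.0
```

```bash
python3 - <<'E'
from hb import *
s=st()
for n,b in(("top",(70,230,200,310)),("side",(280,370,80,160))):
    d=cap(n); P=cloud(d)
    try: r=blob_holes(d,.048,b)
    except Exception as e: print(n,e)
    for y in(-72,-40,-30,0,30,40,72):
        a=np.radians(3.5); q=np.array([.4565-np.sin(a)*y/1000,.2815+np.cos(a)*y/1000,.048]); u,v=np.round(proj(d,q)).astype(int); print(y,(np.median(P[v-1:v+2,u-1:u+2,2])*1000).round(1),end="; ")
    print()
for n,b in(("top",(300,400,140,195)),("side",(215,285,235,310))):
    d=cap(n)
    try: blob_holes(d,.016,b,"silver")
    except Exception as e: print(n,e)
E
```

```text
{'time_s': 22.8, 'tool_pos': [0.4723, 0.0229, 0.2041], 'ee_rot': [0.0007, 0.6873, 0.7264, -0.0008], 'ft_force': [0.5081, 0.0072, -0.1581], 'opening': 0.0699, 'gripper_force': 0.0, 'joint_positions': [0.2732, 0.2161, -0.5126, 2.025, 0.1338, 0.9324, -0.2543]}
outline [457.1 285.1] [ 62.7 153.7] 3.85
  hole [129.2 257.4] [455.6 308.6] 261.5
  hole [151.  255.5] [458.6 256.6] 264.0
-72 569.2; -40 49.4; -30 49.8; 0 49.1; 30 50.5; 40 50.7; 72 49.0; 
outline [459.3 279.6] [ 61.9 162.4] 4.7
  hole [322.3 129.3] [462.7 246.6] 170.5
  hole [334.  117.1] [453.8 309. ] 130.0
-72 49.7; -40 82.9; -30 51.2; 0 48.9; 30 47.3; 40 49.5; 72 50.0; 
outline [ 656.2 -224.2] [ 64.2 166. ] 4.18
  hole [324.3 178.8] [ 634.8 -163. ] 13.5
  hole [374.2 173.7] [ 643.9 -286.2] 13.5
  hole [323.  166.4] [ 665.9 -161. ] 11.0
  hole [338.2 170.4] [ 654.7 -198.1] 204.5
  hole [359.2 168.2] [ 658.7 -250.1] 204.5
  hole [372.6 161. ] [ 675.8 -283.9] 11.0
outline [ 667.9 -227.5] [160.6 179. ] 46.31
  hole [239.5 292.5] [ 675.5 -284.8] 7.0
  hole [231.5 285. ] [ 645.3 -286.3] 10.0
  hole [244.8 279.2] [ 657.3 -250.2] 176.5
  hole [258.5 265.6] [ 653.4 -197.5] 169.0
  hole [263.3 252.7] [ 634.3 -162.5] 5.5
```

The blue plate sits level on the shoulders, with its top at about 49 mm in both views. Next is the silver plate.

```bash
python3 - <<'E'
from hb import *
plan([([.47,-.15,.2],yawR(4),6),([.6551,-.2237,.10],yawR(4.4),9)],.82)
E
```

```text
[{"slide": [-0.99, -0.08, 0.02], "delta_rot": [0.0, -0.0, -0.01], "grip": 0.82}, {"slide": [-0.99, -0.08, 0.02], "delta_rot": [0.0, -0.0, -0.01], "grip": 0.82}, {"slide": [-0.99, -0.07, 0.03], "delta_rot": [0.0, -0.0, -0.01], "grip": 0.82}, {"slide": [-0.99, -0.08, 0.02], "delta_rot": [0.0, -0.0, -0.02], "grip": 0.82}, {"slide": [-0.99, -0.08, 0.03], "delta_rot": [0.0, -0.0, -0.01], "grip": 0.82}]
[{"slide": [-0.98, -0.08, 0.02], "delta_rot": [0.01, -0.0, -0.02], "grip": 0.82}, {"slide": [-0.32, 0.67, 0.37], "delta_rot": [-0.0, -0.0, -0.01], "grip": 0.82}, {"slide": [-0.32, 0.66, 0.37], "delta_rot": [-0.0, -0.0, -0.01], "grip": 0.82}, {"slide": [-0.32, 0.66, 0.37], "delta_rot": [-0.0, -0.0, -0.01], "grip": 0.82}, {"slide": [-0.32, 0.67, 0.37], "delta_rot": [-0.0, -0.0, -0.01], "grip": 0.82}]
[{"slide": [-0.32, 0.66, 0.37], "delta_rot": [-0.0, -0.0, -0.01], "grip": 0.82}, {"slide": [-0.33, 0.66, 0.37], "delta_rot": [-0.0, -0.0, -0.01], "grip": 0.82}, {"slide": [-0.32, 0.67, 0.37], "delta_rot": [-0.0, -0.0, -0.01], "grip": 0.82}, {"slide": [-0.33, 0.66, 0.37], "delta_rot": [-0.0, -0.0, -0.0], "grip": 0.82}, {"slide": [-0.33, 0.67, 0.37], "delta_rot": [-0.0, -0.0, -0.01], "grip": 0.82}]
end [ 0.6552 -0.2238  0.1001]
```

drive_tool --moves '[{"slide": [-0.99,-0.08,0.02],"delta_rot": [0,0,-0.01],"grip": 0.82},{"slide": [-0.99,-0.08,0.02],"delta_rot": [0,0,-0.01],"grip": 0.82},{"slide": [-0.99,-0.07,0.03],"delta_rot": [0,0,-0.01],"grip": 0.82},{"slide": [-0.99,-0.08,0.02],"delta_rot": [0,0,-0.02],"grip": 0.82},{"slide": [-0.99,-0.08,0.03],"delta_rot": [0,0,-0.01],"grip": 0.82}]'

```text
time_s: 23.5
tool_pos: [0.4704, -0.1212, 0.2007]
ee_rot: [0.0, 0.682, 0.731, 0.0]
ft_force: [0.4, -0.3, 0.2]
opening: 0.0701
gripper_force: 0.0
```

drive_tool --moves '[{"slide": [-0.98,-0.08,0.02],"delta_rot": [0.01,0,-0.02],"grip": 0.82},{"slide": [-0.32,0.67,0.37],"delta_rot": [0,0,-0.01],"grip": 0.82},{"slide": [-0.32,0.66,0.37],"delta_rot": [0,0,-0.01],"grip": 0.82},{"slide": [-0.32,0.66,0.37],"delta_rot": [0,0,-0.01],"grip": 0.82},{"slide": [-0.32,0.67,0.37],"delta_rot": [0,0,-0.01],"grip": 0.82}]'

```text
time_s: 24.0
tool_pos: [0.5533, -0.1825, 0.1551]
ee_rot: [-0.0, 0.68, 0.733, 0.0]
ft_force: [-0.1, -0.5, 0.6]
opening: 0.0697
gripper_force: 0.0
```

drive_tool --moves '[{"slide": [-0.32,0.66,0.37],"delta_rot": [0,0,-0.01],"grip": 0.82},{"slide": [-0.33,0.66,0.37],"delta_rot": [0,0,-0.01],"grip": 0.82},{"slide": [-0.32,0.67,0.37],"delta_rot": [0,0,-0.01],"grip": 0.82},{"slide": [-0.33,0.66,0.37],"delta_rot": [0,0,0],"grip": 0.82},{"slide": [-0.33,0.67,0.37],"delta_rot": [0,0,-0.01],"grip": 0.82}]'

```text
time_s: 24.5
tool_pos: [0.6563, -0.2236, 0.0993]
ee_rot: [-0.0, 0.679, 0.734, 0.0]
ft_force: [-0.2, -0.1, -0.5]
opening: 0.0698
gripper_force: 0.0
```

drive_tool --moves '[{"slide": [0,0,0],"delta_rot": [0,0,0],"grip": 0.82},{"slide": [0,0,0],"delta_rot": [0,0,0],"grip": 0.82}]'

```text
time_s: 24.7
tool_pos: [0.655, -0.2236, 0.0994]
ee_rot: [-0.001, 0.679, 0.734, -0.0]
ft_force: [0.2, -0.8, 0.5]
opening: 0.0696
gripper_force: 0.0
```

```bash
python3 - <<'E'
from hb import *
st(); plan([([.6551,-.2237,.03],yawR(4.4),4)],.82)
E
```

```text
{'time_s': 24.7, 'tool_pos': [0.655, -0.2236, 0.0994], 'ee_rot': [-0.0009, 0.6793, 0.7339, -0.0001], 'ft_force': [0.2436, -0.7684, 0.536], 'opening': 0.0696, 'gripper_force': 0.0, 'joint_positions': [0.4566, 0.6581, -0.32, 1.5951, 0.2416, 0.9293, 0.1307]}
[{"slide": [-0.0, 0.0, 0.58], "delta_rot": [-0.0, -0.0, 0.0], "grip": 0.82}, {"slide": [-0.0, 0.0, 0.58], "delta_rot": [-0.01, -0.0, 0.0], "grip": 0.82}, {"slide": [-0.0, 0.0, 0.58], "delta_rot": [-0.0, -0.01, 0.0], "grip": 0.82}, {"slide": [-0.01, 0.01, 0.57], "delta_rot": [-0.01, -0.0, 0.01], "grip": 0.82}]
end [ 0.6552 -0.2238  0.0301]
```

drive_tool --moves '[{"slide": [0,0,0.58],"delta_rot": [0,0,0],"grip": 0.82},{"slide": [0,0,0.58],"delta_rot": [-0.01,0,0],"grip": 0.82},{"slide": [0,0,0.58],"delta_rot": [0,-0.01,0],"grip": 0.82},{"slide": [-0.01,0.01,0.57],"delta_rot": [-0.01,0,0.01],"grip": 0.82},{"slide": [0,0,0],"delta_rot": [0,0,0],"grip": 0.82}]'

```text
time_s: 25.2
tool_pos: [0.6525, -0.225, 0.0268]
ee_rot: [-0.002, 0.68, 0.733, -0.001]
ft_force: [0.0, 1.0, -0.6]
opening: 0.07
gripper_force: 0.0
```

drive_tool --moves '[{"slide": [0,0,0.3],"delta_rot": [0,0,0],"grip": 0.82},{"slide": [0,0,0.2],"delta_rot": [0,0,0],"grip": 0.82},{"slide": [0,0,0.15],"delta_rot": [0,0,0],"grip": 0.82},{"slide": [0,0,0],"delta_rot": [0,0,0],"grip": 0.82},{"slide": [0,0,0],"delta_rot": [0,0,0],"grip": 0.82}]'

```text
time_s: 25.7
tool_pos: [0.6554, -0.2256, 0.0114]
ee_rot: [0.001, 0.68, 0.733, 0.0]
ft_force: [0.4, 0.1, 0.3]
opening: 0.0701
gripper_force: 0.0
```

drive_tool --moves '[{"slide": [0.03,0,0.12],"delta_rot": [0,0,0],"grip": 0.82},{"slide": [0.03,0,0.11],"delta_rot": [0,0,0],"grip": 0.82},{"slide": [0,0,0],"delta_rot": [0,0,0],"grip": 0.82},{"slide": [0,0,0],"delta_rot": [0,0,0],"grip": 0.82}]'

```text
time_s: 26.1
tool_pos: [0.655, -0.2236, 0.0041]
ee_rot: [0.001, 0.68, 0.733, 0.0]
ft_force: [-0.1, -1.2, 0.3]
opening: 0.0704
gripper_force: 0.0
```

drive_tool --moves '[{"slide": [0,0,0],"delta_rot": [0,0,0],"grip": 0.6},{"slide": [0,0,0],"delta_rot": [0,0,0],"grip": 0.6},{"slide": [0,0,0],"delta_rot": [0,0,0],"grip": 0.6},{"slide": [0,0,0],"delta_rot": [0,0,0],"grip": 0.6}]' --newtons 50

```text
time_s: 26.5
tool_pos: [0.6556, -0.2239, 0.0048]
ee_rot: [0.001, 0.68, 0.733, 0.0]
ft_force: [-0.3, 0.4, 5.2]
opening: 0.0565
gripper_force: 53.7
```

```bash
python3 - <<'E'
from hb import *
plan([([.6555,-.2238,.09],yawR(4.4),4),([.465,-.15,.2],yawR(4),8),([.455,.03,.2],yawR(3.6),7),([.4565,.25,.18],yawR(3.5),8)],.6)
E
```

```text
[{"slide": [-0.0, 0.0, -0.71], "delta_rot": [0.01, 0.0, -0.01], "grip": 0.6}, {"slide": [-0.0, 0.0, -0.71], "delta_rot": [0.01, 0.01, -0.0], "grip": 0.6}, {"slide": [0.0, 0.0, -0.71], "delta_rot": [0.0, 0.0, -0.01], "grip": 0.6}, {"slide": [0.0, 0.0, -0.71], "delta_rot": [0.01, 0.01, -0.0], "grip": 0.6}, {"slide": [0.37, -0.77, -0.46], "delta_rot": [-0.0, -0.0, 0.01], "grip": 0.6}]
[{"slide": [0.37, -0.77, -0.46], "delta_rot": [-0.0, -0.0, 0.01], "grip": 0.6}, {"slide": [0.37, -0.77, -0.46], "delta_rot": [-0.0, -0.0, 0.01], "grip": 0.6}, {"slide": [0.36, -0.77, -0.46], "delta_rot": [-0.0, -0.0, 0.01], "grip": 0.6}, {"slide": [0.36, -0.77, -0.46], "delta_rot": [-0.0, -0.0, 0.01], "grip": 0.6}, {"slide": [0.36, -0.77, -0.45], "delta_rot": [-0.0, -0.0, 0.01], "grip": 0.6}]
[{"slide": [0.37, -0.77, -0.46], "delta_rot": [-0.0, -0.0, 0.01], "grip": 0.6}, {"slide": [0.36, -0.76, -0.45], "delta_rot": [-0.0, -0.0, 0.01], "grip": 0.6}, {"slide": [0.86, 0.01, -0.0], "delta_rot": [-0.0, -0.0, 0.01], "grip": 0.6}, {"slide": [0.86, 0.01, -0.0], "delta_rot": [-0.0, -0.0, 0.01], "grip": 0.6}, {"slid
[... 317 characters left out ...]
6, 0.0, -0.0], "delta_rot": [-0.0, -0.0, 0.02], "grip": 0.6}, {"slide": [0.91, 0.06, 0.08], "delta_rot": [-0.0, -0.0, 0.0], "grip": 0.6}]
[{"slide": [0.92, 0.06, 0.08], "delta_rot": [-0.0, -0.0, 0.0], "grip": 0.6}, {"slide": [0.91, 0.07, 0.08], "delta_rot": [-0.0, -0.0, 0.0], "grip": 0.6}, {"slide": [0.92, 0.06, 0.09], "delta_rot": [-0.0, -0.0, 0.0], "grip": 0.6}, {"slide": [0.91, 0.07, 0.08], "delta_rot": [-0.0, -0.0, 0.0], "grip": 0.6}, {"slide": [0.92, 0.06, 0.09], "delta_rot": [-0.0, -0.0, 0.01], "grip": 0.6}]
[{"slide": [0.91, 0.07, 0.08], "delta_rot": [-0.0, -0.0, 0.0], "grip": 0.6}, {"slide": [0.92, 0.06, 0.09], "delta_rot": [-0.0, -0.0, 0.01], "grip": 0.6}]
end [0.4565 0.2501 0.18  ]
```

drive_tool --moves '[{"slide": [0,0,-0.4],"delta_rot": [0.01,0,-0.01],"grip": 0.6},{"slide": [0,0,-0.8],"delta_rot": [0.01,0.01,0],"grip": 0.6},{"slide": [0,0,-0.82],"delta_rot": [0,0,-0.01],"grip": 0.6},{"slide": [0,0,-0.82],"delta_rot": [0.01,0.01,0],"grip": 0.6},{"slide": [0.37,-0.77,-0.46],"delta_rot": [0,0,0.01],"grip": 0.6}]'

```text
time_s: 27.0
tool_pos: [0.6341, -0.2154, 0.106]
ee_rot: [0.002, 0.68, 0.733, 0.001]
ft_force: [-0.4, -0.9, -1.1]
opening: 0.0565
gripper_force: 53.5
```

drive_tool --moves '[{"slide": [0.37,-0.77,-0.46],"delta_rot": [0,0,0.01],"grip": 0.6},{"slide": [0.37,-0.77,-0.46],"delta_rot": [0,0,0.01],"grip": 0.6},{"slide": [0.36,-0.77,-0.46],"delta_rot": [0,0,0.01],"grip": 0.6},{"slide": [0.36,-0.77,-0.46],"delta_rot": [0,0,0.01],"grip": 0.6},{"slide": [0.36,-0.77,-0.45],"delta_rot": [0,0,0.01],"grip": 0.6}]'

```text
time_s: 27.5
tool_pos: [0.5106, -0.1681, 0.1729]
ee_rot: [-0.001, 0.682, 0.732, -0.001]
ft_force: [-0.3, 0.0, -0.9]
opening: 0.0562
gripper_force: 53.5
```

drive_tool --moves '[{"slide": [0.37,-0.77,-0.46],"delta_rot": [0,0,0.01],"grip": 0.6},{"slide": [0.36,-0.76,-0.45],"delta_rot": [0,0,0.01],"grip": 0.6},{"slide": [0.86,0.01,0],"delta_rot": [0,0,0.01],"grip": 0.6},{"slide": [0.86,0.01,0],"delta_rot": [0,0,0.01],"grip": 0.6},{"slide": [0.86,0.01,0],"delta_rot": [0,0,0.01],"grip": 0.6}]'

```text
time_s: 28.0
tool_pos: [0.4597, -0.072, 0.2001]
ee_rot: [-0.0, 0.683, 0.73, -0.0]
ft_force: [-0.4, 0.1, -2.6]
opening: 0.0564
gripper_force: 53.5
```

drive_tool --moves '[{"slide": [0.86,0.01,0],"delta_rot": [0,0,0.01],"grip": 0.6},{"slide": [0.86,0.01,0],"delta_rot": [0,0,0.01],"grip": 0.6},{"slide": [0.85,0.01,0],"delta_rot": [0,0,0.01],"grip": 0.6},{"slide": [0.86,0,0],"delta_rot": [0,0,0.02],"grip": 0.6},{"slide": [0.91,0.06,0.08],"delta_rot": [0,0,0],"grip": 0.6}]'

```text
time_s: 28.5
tool_pos: [0.4541, 0.0581, 0.1978]
ee_rot: [-0.0, 0.685, 0.729, -0.0]
ft_force: [0.3, -0.1, -0.8]
opening: 0.0565
gripper_force: 53.5
```

drive_tool --moves '[{"slide": [0.92,0.06,0.08],"delta_rot": [0,0,0],"grip": 0.6},{"slide": [0.91,0.07,0.08],"delta_rot": [0,0,0],"grip": 0.6},{"slide": [0.92,0.06,0.09],"delta_rot": [0,0,0],"grip": 0.6},{"slide": [0.91,0.07,0.08],"delta_rot": [0,0,0],"grip": 0.6},{"slide": [0.92,0.06,0.09],"delta_rot": [0,0,0.01],"grip": 0.6}]'

```text
time_s: 29.0
tool_pos: [0.4552, 0.1959, 0.185]
ee_rot: [-0.0, 0.685, 0.729, -0.001]
ft_force: [0.7, 0.2, -0.7]
opening: 0.0561
gripper_force: 53.5
```

drive_tool --moves '[{"slide": [0.7,0.07,0.08],"delta_rot": [0,0,0],"grip": 0.6},{"slide": [0.4,0.06,0.09],"delta_rot": [0,0,0.01],"grip": 0.6},{"slide": [0,0,0],"delta_rot": [0,0,0],"grip": 0.6},{"slide": [0,0,0],"delta_rot": [0,0,0],"grip": 0.6}]'

```text
time_s: 29.4
tool_pos: [0.4574, 0.2272, 0.1795]
ee_rot: [-0.001, 0.685, 0.728, -0.001]
ft_force: [0.5, -0.2, -2.0]
opening: 0.0563
gripper_force: 53.5
```

```bash
python3 - <<'E'
from hb import *
s=st(); z=s["tool_pos"][2]+.0112
for n,b in(("top",(110,190,220,290)),("side",(270,350,70,150))):
    d=cap(n)
    try: blob_holes(d,z,b,"silver")
    except Exception as e: print(n,e)
plan([([.4566,.2815,.11],yawR(3.5),4)],.6)
E
```

```text
{'time_s': 29.4, 'tool_pos': [0.4574, 0.2272, 0.1795], 'ee_rot': [-0.0005, 0.6855, 0.7281, -0.0009], 'ft_force': [0.4993, -0.2486, -1.9936], 'opening': 0.0563, 'gripper_force': 53.4827, 'joint_positions': [-0.0717, 0.3314, -0.6108, 1.9626, 0.2358, 0.9199, -0.7411]}
outline [458.9 190.3] [58.5 85.5] 1.35
  hole [174.8 262.5] [446.  163.9] 47.0
  hole [156.7 256.5] [459.  200.7] 403.0
  hole [173.9 247. ] [477.2 165.5] 42.0
outline [396.5 164. ] [109.  236.4] 46.88
[{"slide": [0.46, 0.02, 0.58], "delta_rot": [-0.0, 0.0, -0.01], "grip": 0.6}, {"slide": [0.46, 0.02, 0.58], "delta_rot": [-0.01, 0.0, -0.01], "grip": 0.6}, {"slide": [0.45, 0.02, 0.58], "delta_rot": [-0.0, 0.0, -0.0], "grip": 0.6}, {"slide": [0.46, 0.02, 0.58], "delta_rot": [-0.01, 0.01, -0.01], "grip": 0.6}]
end [0.4567 0.2816 0.11  ]
```

drive_tool --moves '[{"slide": [0.46,0.01,0.58],"delta_rot": [0,0,-0.01],"grip": 0.6},{"slide": [0.46,0.01,0.58],"delta_rot": [-0.01,0,-0.01],"grip": 0.6},{"slide": [0.46,0,0.58],"delta_rot": [0,0,0],"grip": 0.6},{"slide": [0.46,0,0.58],"delta_rot": [-0.01,0.01,-0.01],"grip": 0.6},{"slide": [0,0,0],"delta_rot": [0,0,0],"grip": 0.6}]'

```text
time_s: 30.0
tool_pos: [0.4533, 0.2833, 0.1084]
ee_rot: [-0.001, 0.684, 0.729, -0.001]
ft_force: [-0.4, -0.6, -1.3]
opening: 0.0562
gripper_force: 53.8
```

drive_tool --moves '[{"slide": [0,0,0],"delta_rot": [0,0,0],"grip": 0.6},{"slide": [0,0,0],"delta_rot": [0,0,0],"grip": 0.6},{"slide": [0,0,0],"delta_rot": [0,0,0],"grip": 0.6}]'

```text
time_s: 30.3
tool_pos: [0.4554, 0.2827, 0.111]
ee_rot: [0.0, 0.685, 0.729, 0.001]
ft_force: [-0.1, 0.2, -1.0]
opening: 0.0562
gripper_force: 53.7
```

```bash
python3 - <<'E'
from hb import *
s=st(); z=s["tool_pos"][2]+.0112
q=np.roll(s["ee_rot"],-1); M=R.from_quat(q).as_matrix(); print("yaw",np.degrees(np.arctan2(M[1,1],M[0,1])).round(2),"tilt",M[:2,2].round(4))
d=cap("top"); blob_holes(d,z,(80,190,220,290),"silver")
g=cv2.cvtColor(d["img"],cv2.COLOR_BGR2GRAY)
plan([([.4560,.2818,.095],yawR(3.5),2)],.6)
E
```

```text
{'time_s': 30.3, 'tool_pos': [0.4554, 0.2827, 0.111], 'ee_rot': [0.0001, 0.6849, 0.7286, 0.0012], 'ft_force': [-0.1094, 0.217, -0.9648], 'opening': 0.0562, 'gripper_force': 53.7499, 'joint_positions': [-0.2121, 0.4634, -0.5748, 1.9652, 0.3432, 0.8069, -0.9172]}
yaw 3.54 tilt [0.0018 0.0016]
outline [456.  248.8] [57.1 90.2] 3.63
  hole [157.5 262.9] [443.6 219.3] 41.0
  hole [140.8 257.3] [456.7 256.1] 358.0
  hole [156.3 248.3] [475.4 221.9] 42.5
[{"slide": [-0.02, 0.01, 0.27], "delta_rot": [0.01, -0.01, 0.01], "grip": 0.6}, {"slide": [-0.02, 0.01, 0.26], "delta_rot": [0.01, -0.01, 0.0], "grip": 0.6}]
end [0.456  0.2817 0.095 ]
```

drive_tool --moves '[{"slide": [-0.02,0.01,0.27],"delta_rot": [0.01,-0.01,0.01],"grip": 0.6},{"slide": [-0.02,0.01,0.26],"delta_rot": [0.01,-0.01,0],"grip": 0.6},{"slide": [0,0,0],"delta_rot": [0,0,0],"grip": 0.6},{"slide": [0,0,0],"delta_rot": [0,0,0],"grip": 0.6}]'

```text
time_s: 30.75
tool_pos: [0.455, 0.2822, 0.0937]
ee_rot: [-0.001, 0.685, 0.729, -0.001]
ft_force: [-0.0, -0.7, -1.6]
opening: 0.0568
gripper_force: 53.8
```

drive_tool --moves '[{"slide": [0,0,0.13],"delta_rot": [0,0,0],"grip": 0.6},{"slide": [0,0,0.07],"delta_rot": [0,0,0],"grip": 0.6},{"slide": [0,0,0],"delta_rot": [0,0,0],"grip": 0.6}]'

```text
time_s: 31.05
tool_pos: [0.4551, 0.2823, 0.0879]
ee_rot: [-0.0, 0.685, 0.729, -0.001]
ft_force: [0.4, -0.4, -1.4]
opening: 0.0566
gripper_force: 53.8
```

drive_tool --moves '[{"slide": [0,0,0.05],"delta_rot": [0,0,0],"grip": 0.6},{"slide": [0,0,0],"delta_rot": [0,0,0],"grip": 0.6}]'

```text
time_s: 31.25
tool_pos: [0.4552, 0.2823, 0.0866]
ee_rot: [-0.0, 0.685, 0.729, -0.001]
ft_force: [-0.1, 0.2, -1.8]
opening: 0.0564
gripper_force: 53.8
```

```bash
python3 - <<'E'
from hb import *
s=st(); print(np.round(s["ft_torque"],2))
E
```

```text
{'time_s': 31.25, 'tool_pos': [0.4552, 0.2823, 0.0866], 'ee_rot': [-0.0004, 0.6847, 0.7288, -0.0006], 'ft_force': [-0.0806, 0.2196, -1.7785], 'opening': 0.0564, 'gripper_force': 53.776, 'joint_positions': [-0.2292, 0.4997, -0.556, 1.9787, 0.3725, 0.7655, -0.9411]}
[-0.02  0.03  0.06]
```

drive_tool --moves '[{"slide": [-0.02,0.02,0.04],"delta_rot": [0,0,0],"grip": 0.6},{"slide": [0,0,0],"delta_rot": [0,0,0],"grip": 0.6}]'

```text
time_s: 31.45
tool_pos: [0.456, 0.2816, 0.0854]
ee_rot: [-0.0, 0.685, 0.729, -0.001]
ft_force: [0.6, 0.1, -1.4]
opening: 0.0564
gripper_force: 53.8
```

drive_tool --moves '[{"slide": [0,0,0.05],"delta_rot": [0,0,0],"grip": 0.6},{"slide": [0,0,0],"delta_rot": [0,0,0],"grip": 0.6}]'

```text
time_s: 31.65
tool_pos: [0.4558, 0.2817, 0.0838]
ee_rot: [-0.0, 0.685, 0.729, -0.001]
ft_force: [-0.3, -0.7, -1.7]
opening: 0.0562
gripper_force: 53.8
```

drive_tool --moves '[{"slide": [0,0,0.05],"delta_rot": [0,0,0],"grip": 0.6},{"slide": [0,0,0],"delta_rot": [0,0,0],"grip": 0.6}]'

```text
time_s: 31.85
tool_pos: [0.4558, 0.2817, 0.0823]
ee_rot: [-0.0, 0.685, 0.729, -0.001]
ft_force: [-0.2, 0.2, -1.0]
opening: 0.0561
gripper_force: 53.8
```

drive_tool --moves '[{"slide": [0,0,0.08],"delta_rot": [0,0,0],"grip": 0.6},{"slide": [0,0,0.08],"delta_rot": [0,0,0],"grip": 0.6},{"slide": [0,0,0],"delta_rot": [0,0,0],"grip": 0.6}]'

```text
time_s: 32.15
tool_pos: [0.4556, 0.2816, 0.0773]
ee_rot: [-0.0, 0.685, 0.729, -0.001]
ft_force: [0.3, -0.2, -1.6]
opening: 0.0561
gripper_force: 53.8
```

drive_tool --moves '[{"slide": [0,0,0.08],"delta_rot": [0,0,0],"grip": 0.6},{"slide": [0,0,0.08],"delta_rot": [0,0,0],"grip": 0.6},{"slide": [0,0,0],"delta_rot": [0,0,0],"grip": 0.6}]'

```text
time_s: 32.45
tool_pos: [0.4557, 0.2816, 0.0725]
ee_rot: [-0.0, 0.685, 0.729, -0.001]
ft_force: [-0.4, -0.8, -0.7]
opening: 0.0564
gripper_force: 53.8
```

drive_tool --moves '[{"slide": [0,0,0.05],"delta_rot": [0,0,0],"grip": 0.6},{"slide": [0,0,0],"delta_rot": [0,0,0],"grip": 0.6}]'

```text
time_s: 32.65
tool_pos: [0.4558, 0.2817, 0.0713]
ee_rot: [-0.0, 0.685, 0.729, -0.001]
ft_force: [-0.7, 0.1, -1.7]
opening: 0.0565
gripper_force: 53.8
```

drive_tool --moves '[{"slide": [0,0,0.05],"delta_rot": [0,0,0],"grip": 0.6},{"slide": [0,0,0],"delta_rot": [0,0,0],"grip": 0.6}]'

```text
time_s: 32.85
tool_pos: [0.4558, 0.2818, 0.0698]
ee_rot: [-0.0, 0.685, 0.729, -0.001]
ft_force: [-0.7, -0.8, -1.2]
opening: 0.0563
gripper_force: 53.8
```

drive_tool --moves '[{"slide": [0,0,0.03],"delta_rot": [0,0,0],"grip": 0.6},{"slide": [0,0,0],"delta_rot": [0,0,0],"grip": 0.6}]'

```text
time_s: 33.05
tool_pos: [0.4559, 0.2818, 0.069]
ee_rot: [-0.0, 0.685, 0.729, -0.001]
ft_force: [0.6, -1.1, -1.1]
opening: 0.0562
gripper_force: 53.8
```

drive_tool --moves '[{"slide": [0,0,0.02],"delta_rot": [0,0,0],"grip": 0.6},{"slide": [0,0,0],"delta_rot": [0,0,0],"grip": 0.6}]'

```text
time_s: 33.25
tool_pos: [0.4559, 0.2818, 0.0688]
ee_rot: [-0.0, 0.685, 0.729, -0.001]
ft_force: [-1.1, -1.6, 3.5]
opening: 0.0565
gripper_force: 54.3
```

drive_tool --moves '[{"slide": [0,0,0.01],"delta_rot": [0,0,0],"grip": 0.6},{"slide": [0,0,0],"delta_rot": [0,0,0],"grip": 0.6},{"slide": [0,0,0],"delta_rot": [0,0,0],"grip": 0.82},{"slide": [0,0,0],"delta_rot": [0,0,0],"grip": 0.82},{"slide": [0,0,0],"delta_rot": [0,0,0],"grip": 0.82}]'

```text
time_s: 33.75
tool_pos: [0.4559, 0.2819, 0.068]
ee_rot: [-0.0, 0.685, 0.729, -0.0]
ft_force: [0.2, 0.1, 0.0]
opening: 0.0699
gripper_force: 0.0
```

drive_tool --moves '[{"slide": [0,0,0],"delta_rot": [0,0,0],"grip": 0.82},{"slide": [0,0,-0.2],"delta_rot": [0,0,0],"grip": 0.82},{"slide": [0,0,-0.5],"delta_rot": [0,0,0],"grip": 0.82},{"slide": [0,0,-1],"delta_rot": [0,0,0],"grip": 0.82},{"slide": [0,0,-1],"delta_rot": [0,0,0],"grip": 0.82}]'

```text
time_s: 34.25
tool_pos: [0.4557, 0.2819, 0.1509]
ee_rot: [-0.001, 0.685, 0.729, -0.001]
ft_force: [0.1, 0.5, 0.4]
opening: 0.0697
gripper_force: 0.0
```

drive_tool --moves '[{"slide": [-0.5,0,-1],"delta_rot": [0,0,0],"grip": 0.82},{"slide": [-1,0,-0.6],"delta_rot": [0,0,0],"grip": 0.82},{"slide": [-1,0,0],"delta_rot": [0,0,0],"grip": 0.82},{"slide": [-1,0,0],"delta_rot": [0,0,0],"grip": 0.82},{"slide": [-1,0,0],"delta_rot": [0,0,0],"grip": 0.82}]'

```text
time_s: 34.75
tool_pos: [0.4646, 0.1462, 0.1987]
ee_rot: [0.0, 0.685, 0.729, 0.0]
ft_force: [-0.1, -0.0, 0.2]
opening: 0.0703
gripper_force: 0.0
```

drive_tool --moves '[{"slide": [-1,0,0],"delta_rot": [0,0,0],"grip": 0.82},{"slide": [-1,0,0],"delta_rot": [0,0,0],"grip": 0.82},{"slide": [-1,0,0],"delta_rot": [0,0,0],"grip": 0.82},{"slide": [-0.5,0,0],"delta_rot": [0,0,0],"grip": 0.82},{"slide": [0,0,0],"delta_rot": [0,0,0],"grip": 0.82}]'

```text
time_s: 35.25
tool_pos: [0.4713, 0.0399, 0.1981]
ee_rot: [0.0, 0.686, 0.727, -0.001]
ft_force: [0.0, 0.1, 0.2]
opening: 0.0699
gripper_force: 0.0
```

```bash
python3 - <<'E'
from hb import *
s=st()
for n,b in(("top",(80,200,215,295)),("side",(285,365,80,160))):
    d=cap(n); P=cloud(d)
    try: r=blob_holes(d,.080,b,"silver")
    except Exception as e: print(n,e)
    a=np.radians(3.5)
    for x,y in((0,-74),(0,-50),(0,0),(0,50),(0,74),(-24,-50),(24,-50),(-24,50),(24,50)):
        q=np.array([.456+np.cos(a)*x/1e3-np.sin(a)*y/1000,.2815+np.sin(a)*x/1e3+np.cos(a)*y/1000,.080]); u,v=np.round(proj(d,q)).astype(int); print((x,y),(np.median(P[v-1:v+2,u-1:u+2,2])*1000).round(1),end="; ")
    print()
E
```

```text
{'time_s': 35.25, 'tool_pos': [0.4713, 0.0399, 0.1981], 'ee_rot': [0.0003, 0.6862, 0.7274, -0.0006], 'ft_force': [0.0215, 0.1169, 0.2297], 'opening': 0.0699, 'gripper_force': 0.0, 'joint_positions': [0.2647, 0.2291, -0.5455, 2.0291, 0.1497, 0.9218, -0.3018]}
outline [428.3 273. ] [130.3 179.9] 4.55
  hole [109.2 266.8] [436.  342.9] 12.5
  hole [108.4 253. ] [467.5 344.9] 11.0
  hole [124.3 258.3] [454.5 308.2] 231.5
  hole [146.8 256.3] [457.6 256.3] 239.5
(0, -74) 575.0; (0, -50) 571.4; (0, 0) 81.3; (0, 50) 80.8; (0, 74) 80.1; (-24, -50) 81.1; (24, -50) 565.1; (-24, 50) 80.8; (24, 50) 79.9; 
outline [326. 286.] [182.7 109.1] 89.34
(0, -74) 82.9; (0, -50) 81.2; (0, 0) 81.3; (0, 50) 82.7; (0, 74) 80.5; (-24, -50) 82.4; (24, -50) 79.3; (-24, 50) 81.7; (24, 50) 80.4;
```

Both views put the silver plate's top level at about 81 mm, within noise of the nominal 80 mm. The arm is clear, so I am handing in.

```bash
python3 -c "
from bench import bot
print(bot.hand_in())"
```

```text
the job is handed in; nothing more can be done
None
```

The lens stand is assembled and handed in at about 35 s: the blue plate reads level on the lower shoulders and the silver plate level on the upper ones (camera depth, within about 2 mm), both lowered rather than dropped, and I did not re-measure the pliers, jar and lens blank.

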